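# Turn the spice canister upright and cap it

## Robot

A 7-joint arm with a two-finger parallel gripper is mounted at the origin on the work surface. World frame = base frame: x ahead of the robot, y to its left, z up, the work surface at z = 0. Lengths are in m, angles in rad, forces in N, time in s.
With the tool pointing down it reaches from about 0.35 to 0.9 m from the base axis. Payload 8.1 kg.
Tool frame: the origin (TCP) lies at the very end of the fingers, on their centre line; the grasp point (between the pads) lies 19 mm behind it (arm.grasp_offset is the distance from the TCP to the grasp point, in m); z points along the fingers, y is the direction in which the jaws open and shut (so a half turn about z gives the same grasp; the last joint's range is limited). The gripper opens to 92 mm and grips with 3 to 60 N. Pads are 19 mm wide; open, the fingers measure 130 mm over their backs; the gripper's body (75 mm by 190 mm) begins 47 mm behind the grasp point.
Start: joints at [1.24, 0.434, 0.025, 1.573, -0.012, 1.134, -0.075], TCP at [0.141, -0.609, 0.227] pointing down, gripper open.
Joint ranges: [-2.62, 2.62], [-0.44, 2.09], [-1.27, 1.32], [0.08, 2.57], [-1.32, 4.46], [0.12, 2], [-2.74, 2.74]. Speed limits (rad/s): [2.22, 2.22, 3.01, 3.01, 3.14, 3.14, 3.14].

## Interface

Orientations are given as a rotation vector (axis times angle).
In Python, from cell import arm, eyes, workorder gives the robot as it stands.
- The arm moves only by the shell command python3 -m inch 'ROWS' [FORCE]. ROWS is JSON, a list that holds one entry, the list of rows, each a list of 5 numbers: the closure, from 0 (fully open) to 1 (shut), then the shift along the tool's x, y, z in mm, then the turn about the tool's z in degrees. A call has 1 to 12 rows; each row shifts and turns the pose as measured when the row begins, along the tool's axes as they then stand; what a row does not reach is not made up. A row lasts 1/10 s, in which the tool goes at most 50 mm and 8.59 degrees, less where a joint would pass 70% of its speed; a pose out of reach is approached as far as the arm can. A call with a gripper value outside its range is refused whole. The fingers move at their own pace and stop on an object; FORCE is the grip in N (left out, the last holds). Time passes only in rows, so rows that do not move let the fingers close. It gives the time, the measured TCP pose, the force and the opening at its end, in the units of the state.
- arm.observe(): the state, without advancing time (a new reading comes with each control period).
- eyes.get_image(name): name is "scene" or "top"; returns a dict with "frame" (384x512x3 uint8, blue, green, red), "intrinsics" (3x3 intrinsics, pixels), "k1" (the pictures are not rectified: a ray, as slopes to the right and down, at radius r is drawn at 1 + k1 r^2 times it, then the intrinsics apply), "rvec" (rotation vector, rad) and "tvec" (3), from world to camera coordinates, as OpenCV has them. Camera axes: x right, y down, z forward; pixel columns grow to the right and rows downward; lengths in m; the calibration is good to about 2 mm. A picture is of the moment at which its call begins. There is no depth.
- workorder.sign_off(): hands the job in, once; it reports no verdict.
The state is a dict: "clock": time; "joints": joint angles; "dq": joint speeds; "joint_efforts": joint torques, N m; "position": TCP position; "ee_rot": TCP orientation; "force": force on the tool from outside, world axes, zero at the start; "ft_torque": the same for the moment, N m; "width": opening from 0.0 (shut) to 1.0 (fully open).
Only numpy, scipy, OpenCV 4.12 (cv2) and the standard library are available. Lean on these libraries where they do the work, as an engineer would, in place of code of your own. Each camera call takes 0.05 s, during which the arm holds its last target.

## Task

The washed blue canister has been drying mouth-down: turn it over and stand it mouth-up, wholly on the round cork mat, and let go of it. Then put its lid, red knob upwards, fully home in the mouth and press down on it firmly for a moment so that it is surely seated. Leave the jars, tumbler, scoop, strainer spoon and paddle where they are, and let everything come to rest.

Things in the scene. Friction and masses are not known exactly. Their poses are not given: they have to be found in the camera images.
- canister: Blue ceramic canister, hollow, 200 g: square body 60 x 60 mm, 72 mm tall; open round white neck 56 mm outside, 47 mm inside, 12 mm tall; 84 mm in all. Origin: centre of the mouth's rim plane; z runs to the closed base (up at the start, mouth-down; down once mouth-up); x, y square to the flat sides; square body from z = 12 to 84 mm. Lies steadily on a flat side.
- canister_base (a point): Centre of the outer face of the canister's closed base, 84 mm along the canister's z from its origin.
- mat: Round cork mat, 130 mm diameter, 4 mm thick, fixed to the table. Origin: centre of its underside, on the table; z up. Fixed furniture round the table's edges: right, a beige rack 220 mm tall beyond y = -0.55 m (x 0.17 to 0.65); left, a bottle crate 125 mm tall beyond y = 0.54 m (x 0.31 to 0.69); far, a herb trough 115 mm tall beyond x = 0.76 m.
- lid: Lid, 60 g, rigid, starts right way up. Black plug 42 mm diameter, 8 mm deep, foot chamfered to 38 mm, enters the canister's mouth at any turn; wooden disc 64 mm diameter, 6 mm thick, rests on the neck's rim when home; red round knob 20 mm diameter, 22 mm tall. Origin: centre of the plug's underside; z up through the knob; disc from z = 8 to 14 mm, knob top 36 mm.
- jar_a: Bystander: glass storage jar with a lever-clip lid, loose, 600 g, 88 mm diameter (clip wire sticks out to 52 mm from the axis), 122 mm tall. Origin: centre of underside.
- jar_b: Bystander: second such glass jar, same size. Origin: centre of underside.
- tumbler: Bystander: stainless tumbler, mouth-up, loose, 180 g, 72 mm rim diameter, 100 mm tall. Origin: centre of underside.
- scoop: Bystander: small red plastic scoop, loose, 30 g, 120 mm long along its x, 38 mm wide, 26 mm tall; bowl towards -x. Origin: underside, near mid-length.
- strainer: Bystander: flat stainless strainer spoon, loose, 90 g, lying along its x from -112 to +110 mm; 54 mm round perforated head centred at x = -85 mm, 12 mm wide handle, 6 mm thick. Origin: underside.
- paddle: Bystander: wooden paddle, loose, 60 g, lying along its x from -98 to +98 mm, 40 mm wide blade at +x, 8 mm thick. Origin: underside.
Things that resemble listed ones, but are neither listed nor needed, are in the scene too. What is shaped like the canister but pink is not meant.

How it is judged:
By the outcome, as a careful person would: the job done as asked, in the order asked, and still so for the second after the job is handed in, with the robot touching nothing.
It also fails if it takes over 72 s, if anything falls off the work surface, if the arm or the gripper's body presses on something with over 40 N, if the wrist force passes 120 N, or if a joint passes its speed limit or range.

## Working session

There is one attempt and no reset: what is moved stays moved. The work goes in short steps, Python scripts to look and compute and a shell command to move; the robot and the scene stay as the last step left them, time stands still between calls to the robot, and variables do not carry over. Pictures are saved under pics/ and viewed, and the job is handed in when it is done.

```bash
ls; mkdir -p pics; cat > h.py <<'E'
import numpy as np, cv2
from cell import arm, eyes, workorder
from scipy.spatial.transform import Rotation as R
def shot(n,f=None):
    d=eyes.get_image(n)
    if f: cv2.imwrite('pics/'+f,d['frame'])
    return d
def cam(d):
    return R.from_rotvec(np.ravel(d['rvec'])).as_matrix(), np.ravel(d['tvec'])
def ray(d,u,v):
    K=np.array(d['intrinsics']); k=d['k1']
    p=cv2.undistortPoints(np.array([[[u,v]]],float),K,np.array([k,0,0,0,0.]))[0,0]
    M,t=cam(d); return -M.T@t, M.T@np.array([p[0],p[1],1])
def onz(d,u,v,z):
    c,r=ray(d,u,v); return c+r*(z-c[2])/r[2]
def proj(d,P):
    K=np.array(d['intrinsics']); 
    return cv2.projectPoints(np.array(P,float).reshape(-1,1,3),np.ravel(d['rvec']),np.ravel(d['tvec']),K,np.array([d['k1'],0,0,0,0.]))[0][:,0]
E
python3 - <<'E'
from h import *
s=arm.observe();print({k:np.round(v,3) for k,v in s.items()}, arm.grasp_offset)
for n in('scene','top'):
    d=shot(n,n+'0.png'); print(n,d['intrinsics'],d['k1']); M,t=cam(d); print(-M.T@t, M)
E
```

```text
pics
{'clock': np.float64(0.0), 'joints': array([ 1.24 ,  0.435,  0.025,  1.574, -0.012,  1.134, -0.075]), 'dq': array([ 0.001,  0.001,  0.001,  0.001, -0.001,  0.002,  0.001]), 'joint_efforts': array([ 0.0000e+00, -6.6786e+01,  9.8500e-01, -3.1446e+01, -6.1000e-02,
        4.3000e-02,  0.0000e+00]), 'position': array([ 0.141, -0.608,  0.226]), 'ee_rot': array([-3.12e+00, -3.57e-01,  1.00e-03]), 'force': array([-0.536, -0.167,  0.395]), 'ft_torque': array([-0.017, -0.013,  0.055]), 'width': np.float64(0.997)} 0.0188
scene [[423.89749389   0.         255.71049968]
 [  0.         423.89749389 194.0222448 ]
 [  0.           0.           1.        ]] -0.11732661534486497
[ 1.27455944 -0.32819439  0.74536693] [[ 0.43107312  0.90229665  0.00605996]
 [ 0.53930075 -0.25225542 -0.80344377]
 [-0.72341597  0.34961116 -0.5953498 ]]
top [[491.05872891   0.         253.97884676]
 [  0.         491.05872891 176.84945515]
 [  0.           0.           1.        ]] -0.04672480397024435
[0.39439287 0.0730208  1.36595378] [[ 3.71014544e-04 -9.99809062e-01  1.95371895e-02]
 [-9.97699124e-01 -1.69463713e-03 -6.77760062e-02]
 [ 6.77961737e-02 -1.94670909e-02 -9.97509254e-01]]
```

View pics/scene0.png

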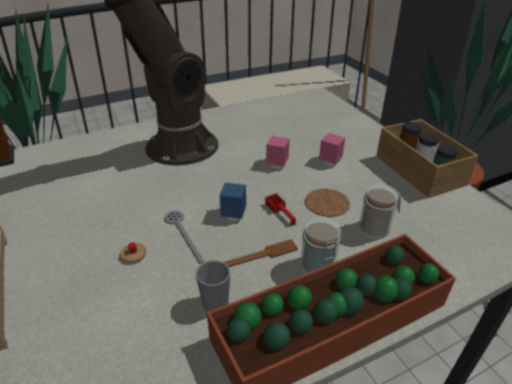

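View pics/top0.png

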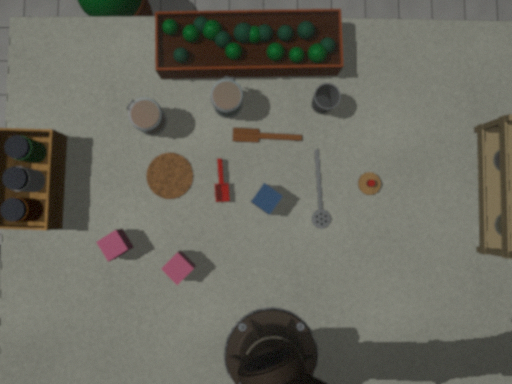

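Candidates for the canister are the blue block at scene (233,201) / top (267,198) and the two pink ones at top (115,244) and (179,267). I choose the blue one. The lid's only candidate is the wooden disc with a red knob at top (370,183), and the mat is the cork disc at top (170,175). I'll check these in a crop and measure them.

```bash
cat > m.py <<'E'
from h import *
def blobs(d,name):
    hsv=cv2.cvtColor(d['frame'],cv2.COLOR_BGR2HSV); H,S,V=[hsv[...,i].astype(int) for i in range(3)]
    m={'blue':(abs(H-108)<12)&(S>100)&(V>40),'red':((H<6)|(H>174))&(S>150)&(V>60),'pink':(H>155)&(H<174)&(S>80),'cork':(H>4)&(H<25)&(S>70)&(V>60)}[name]
    m=m.astype(np.uint8)*255
    cs=cv2.findContours(m,cv2.RETR_EXTERNAL,cv2.CHAIN_APPROX_NONE)[0]
    return [c for c in cs if cv2.contourArea(c)>25]
E
python3 - <<'E'
from m import *
ims=[]
for n,(u,v) in(('scene',(233,201)),('top',(267,198)),('top',(370,183)),('scene',(133,250))):
    d=shot(n); f=d['frame'][v-30:v+30,u-30:u+30]; ims.append(cv2.resize(f,None,fx=6,fy=6,interpolation=cv2.INTER_CUBIC))
cv2.imwrite('pics/c0.png',np.vstack([np.hstack(ims[:2]),np.hstack(ims[2:])]))
for n in('scene','top'):
    d=shot(n)
    for col in('blue','red','pink','cork'):
        for c in blobs(d,col):
            (cx,cy),wh,a=cv2.minAreaRect(c); e=cv2.boundingRect(c)
            print(n,col,round(cx,1),round(cy,1),np.round(wh,1),round(a,1),cv2.contourArea(c),e, [np.round(onz(d,cx,cy,z)[:2],4) for z in (0.004,0.014,0.084)])
E
```

```text
scene blue 232.5 200.0 [32. 23.] 90.0 664.0 (221, 184, 24, 33) [array([0.3715, 0.0341]), array([0.3837, 0.0292]), array([ 0.4689, -0.005 ])]
scene red 131.5 247.5 [9. 7.] 90.0 51.0 (128, 243, 8, 10) [array([ 0.4456, -0.2755]), array([ 0.4568, -0.2762]), array([ 0.5351, -0.2812])]
scene red 281.3 209.2 [37.5 14.1] 45.0 259.0 (266, 194, 29, 31) [array([0.4688, 0.1411]), array([0.4797, 0.1348]), array([0.5558, 0.0905])]
scene pink 277.0 150.6 [20.9 28.5] 4.1 505.5 (266, 136, 23, 30) [array([0.1795, 0.2806]), array([0.1943, 0.2724]), array([0.2977, 0.2149])]
scene pink 331.3 148.2 [21.8 28. ] 11.3 511.5 (319, 134, 25, 30) [array([0.2436, 0.4597]), array([0.2576, 0.4491]), array([0.3549, 0.3747])]
scene cork 133.0 252.0 [18. 24.] 90.0 276.0 (121, 243, 25, 19) [array([ 0.4634, -0.2756]), array([ 0.4743, -0.2763]), array([ 0.5509, -0.2813])]
scene cork 260.6 253.7 [12.  73.1] 74.1 504.5 (225, 240, 73, 27) [array([0.6028, 0.0113]), array([0.6118, 0.0067]), array([ 0.6753, -0.0254])]
scene cork 315.6 242.5 [17.4  3.7] 21.0 28.5 (308, 238, 17, 9) [array([0.6265, 0.1561]), array([0.6352, 0.1496
[... 1583 characters left out ...]
top cork 169.5 175.5 [45. 45.] 90.0 1609.0 (147, 153, 46, 46) [array([0.4903, 0.281 ]), array([0.4896, 0.2794]), array([0.4847, 0.2687])]
top cork 267.0 134.5 [13. 68.] 90.0 526.0 (233, 128, 69, 14) [array([0.6058, 0.01  ]), array([0.6043, 0.0105]), array([0.5934, 0.0137])]
top cork 26.0 179.0 [102.  52.] 90.0 1481.0 (0, 128, 53, 103) [array([0.4799, 0.681 ]), array([0.4793, 0.6765]), array([0.4749, 0.6453])]
top cork 493.5 185.5 [141.  35.] 90.0 4122.5 (476, 115, 36, 142) [array([ 0.4635, -0.6331]), array([ 0.463 , -0.6279]), array([ 0.4595, -0.5916])]
top cork 248.6 38.8 [ 60.2 188.3] 88.9 10899.0 (154, 9, 190, 62) [array([0.8807, 0.0618]), array([0.8771, 0.0619]), array([0.8521, 0.0625])]
```

View pics/c0.png

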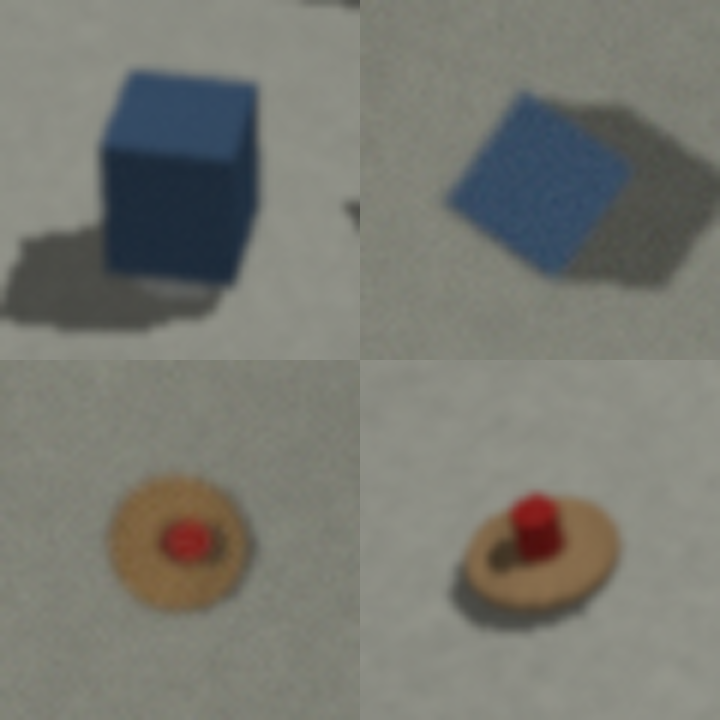

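The crop shows a blue canister mouth-down at top (267,198), with its neck just visible below it, and an upright lid at top (369,183) with its red knob up. The tool only translates and yaws, so I'll flip the canister in two stages on the mat: tip it onto its side, then lift it by the mouth end so that the base swings down.

```bash
cat > go.py <<'E'
import sys
from h import *
# usage go.py x y z yawdeg  -> remaining shift in tool mm, turn
def todo(x,y,z,yaw=None):
    s=arm.observe(); Rm=R.from_rotvec(s['ee_rot']).as_matrix()
    d=Rm.T@(np.array([x,y,z])-s['position'])*1000
    cy=np.degrees(np.arctan2(Rm[1,0],Rm[0,0])); t=None if yaw is None else -((yaw-cy+180)%360-180)
    print('t',s['clock'],'pos',np.round(s['position'],4),'yaw',round(cy,1),'tilt',np.round(Rm[:,2],3),'f',np.round(s['force'],1),'w',round(float(s['width'])*92,1),'q',np.round(s['joints'],2))
    print('shift',np.round(d,1),'turn',t)
a=[float(v) for v in sys.argv[1:]]
todo(*a)
E
python3 -m inch '[[[0,30,-38,-10,0],[0,30,-38,-10,0],[0,30,-40,0,0],[0,30,-40,0,0],[0,30,-40,0,0],[0,30,-40,0,0],[0,30,-40,0,0],[0,30,-40,0,0],[0,30,-40,0,0],[0,30,-40,0,0],[0,30,-40,0,0],[0,30,-40,0,0]]]' 20; python3 go.py .425 .015 .15 144.5
```

```text
clock: 1.6
position: [0.3839, -0.0662, 0.2463]
ee_rot: [3.115, 0.337, 0.006]
force: [0.8, 0.1, 0.0]
width: 1.004
t 1.6 pos [ 0.3839 -0.0662  0.2463] yaw 12.4 tilt [ 0.004 -0.008 -1.   ] f [0.8 0.1 0. ] w 92.4 q [ 0.49  0.06 -0.47  2.04  0.04  1.05 -1.36]
shift [ 57.3 -71.3  95.9] turn -132.1466219913492
```

```bash
python3 -m inch '[[[0,29,-36,0,0],[0,28,-35,0,0],[0,0,0,0,-8.5],[0,0,0,0,-8.5],[0,0,0,0,-8.5],[0,0,0,0,-8.5],[0,0,0,0,-8.5],[0,0,0,0,-8.5],[0,0,0,0,-8.5],[0,0,0,0,-8.5],[0,0,0,0,-8.5],[0,0,0,0,-8.5]]]';python3 -m inch '[[[0,0,0,10,-8.5],[0,0,0,10,-8.5],[0,0,0,10,-8.5],[0,0,0,10,-8.5],[0,0,0,10,-8.5],[0,0,0,0,-4]]]'; python3 go.py .425 .015 .055 144.5; python3 -c "
from h import *
shot('top','t1.png')"
```

```text
clock: 2.8
position: [0.4281, 0.0287, 0.2484]
ee_rot: [2.041, 2.371, 0.005]
force: [0.5, 0.5, 0.7]
width: 1.0
clock: 3.4
position: [0.4294, 0.0279, 0.1979]
ee_rot: [0.918, 2.987, -0.003]
force: [-0.2, 0.3, -1.2]
width: 0.999
t 3.4 pos [0.4294 0.0279 0.1979] yaw 145.8 tilt [ 0.016 -0.007 -1.   ] f [-0.2  0.3 -1.2] w 91.9 q [ 0.55  0.25 -0.87  2.02  0.25  0.96  0.53]
shift [ -1.2 -13.6 142.9] turn 1.3254347372176198
```

View pics/t1.png

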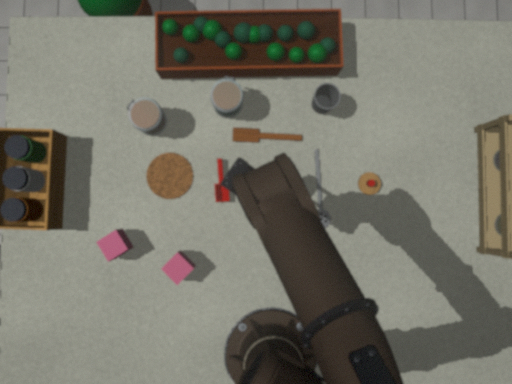

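```bash
python3 -m inch '[[[0,-1,-10,20,1.3],[0,0,-3,20,0],[0,0,0,0,0]]]'; python3 go.py .425 .015 .055 144.5
```

```text
clock: 3.75
position: [0.4249, 0.0161, 0.1583]
ee_rot: [0.956, 2.971, -0.001]
force: [-0.3, 0.9, 0.4]
width: 0.999
t 3.75 pos [0.4249 0.0161 0.1583] yaw 144.3 tilt [ 0.019 -0.007 -1.   ] f [-0.3  0.9  0.4] w 91.9 q [ 0.53  0.29 -0.84  2.09  0.3   0.86  0.47]
shift [  1.3  -1.4 103.3] turn -0.16884742898534455
```

```bash
python3 -m inch '[[[0,0,0,35,0],[0,0,0,35,0],[0,0,0,25,0],[0,0,0,0,0],[0.8,0,0,0,0],[0.8,0,0,0,0],[0.8,0,0,0,0],[0.8,0,0,0,0],[0.8,0,0,0,0],[0.8,0,0,0,0]]]' 20; python3 go.py .425 .015 .055 144.5
```

```text
clock: 4.75
position: [0.4345, 0.0158, 0.0704]
ee_rot: [0.965, 2.953, 0.002]
force: [-0.1, -0.3, -2.6]
width: 0.659
t 4.75 pos [0.4345 0.0158 0.0704] yaw 143.8 tilt [ 0.033 -0.009 -0.999] f [-0.1 -0.3 -2.6] w 60.6 q [ 0.4   0.43 -0.72  2.18  0.5   0.66  0.27]
shift [ 7.7 -6.5 15.1] turn -0.7106112426153572
```

```bash
python3 -m inch '[[[0,0,0,0,0],[0,0,0,0,0],[0,4,-3,0,0],[0,4,-3,6,0],[0,0,0,8,0],[0,0,0,0,0],[0.8,0,0,0,0],[0.8,0,0,0,0],[0.8,0,0,0,0],[0.8,0,0,0,0],[0.8,0,0,0,0]]]' 20; python3 go.py .425 .015 .055 144.5
```

```text
clock: 5.85
position: [0.4245, 0.0161, 0.0549]
ee_rot: [0.965, 2.953, 0.004]
force: [-0.4, -0.1, -1.6]
width: 0.653
t 5.85 pos [0.4245 0.0161 0.0549] yaw 143.8 tilt [ 0.034 -0.008 -0.999] f [-0.4 -0.1 -1.6] w 60.1 q [ 0.38  0.45 -0.7   2.22  0.54  0.61  0.23]
shift [-1.1 -0.6 -0.1] turn -0.6887690228235499
```

```bash
python3 -m inch '[[[0.8,0,0,-20,0],[0.8,0,0,-30,0],[0.8,0,0,-20,0],[0.8,10,30,0,0],[0.8,11,40,0,0],[0.8,11,40,0,0],[0.8,11,40,0,0],[0.8,11,40,0,0],[0.8,11,40,0,0],[0.8,5,20,0,0],[0.8,0,0,0,0]]]' 40; python3 go.py .525 .28 .065 180
```

```text
clock: 6.95
position: [0.515, 0.2637, 0.1246]
ee_rot: [0.983, 2.953, -0.004]
force: [-0.2, -0.4, -2.7]
width: 0.652
t 6.95 pos [0.515  0.2637 0.1246] yaw 143.2 tilt [ 0.027 -0.012 -1.   ] f [-0.2 -0.4 -2.7] w 60.0 q [-0.07  0.57 -0.74  1.78  0.49  0.97 -0.08]
shift [ 3.4 18.7 59.7] turn -36.82993348466533
```

```bash
python3 -m inch '[[[0.8,1,9,0,-7],[0.8,1,9,0,-7],[0.8,0,0,0,-7],[0.8,0,0,0,-7],[0.8,0,0,0,-7],[0.8,0,0,0,0]]]' 40; python3 go.py .525 .28 .060 180; python3 -c "
from h import *
shot('scene','s1.png')"
```

```text
clock: 7.55
position: [0.5211, 0.2752, 0.1219]
ee_rot: [0.014, 3.12, -0.028]
force: [0.3, -1.0, -2.1]
width: 0.652
t 7.55 pos [0.5211 0.2752 0.1219] yaw 179.5 tilt [ 0.022 -0.018 -1.   ] f [ 0.3 -1.  -2.1] w 60.0 q [-0.01  0.64 -0.88  1.74  0.6   1.04  0.45]
shift [-2.5  5.9 61.9] turn -0.5145404714404833
```

View pics/s1.png

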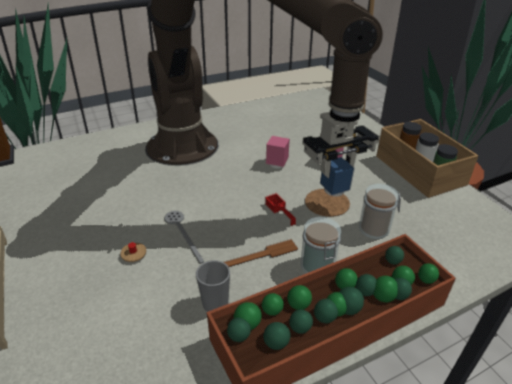

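```bash
python3 -m inch '[[[0.8,-2,5,25,0],[0.8,0,0,25,0],[0.8,0,0,8,0],[0.8,0,0,3,0],[0.8,0,0,0,0]]]' 40; python3 go.py .525 .28 .059 180
```

```text
clock: 8.1
position: [0.5252, 0.277, 0.0603]
ee_rot: [0.049, 3.118, -0.029]
force: [0.4, -0.8, -2.0]
width: 0.651
t 8.1 pos [0.5252 0.277  0.0603] yaw 178.2 tilt [ 0.023 -0.019 -1.   ] f [ 0.4 -0.8 -2. ] w 59.9 q [-0.05  0.71 -0.82  1.79  0.67  0.94  0.37]
shift [0.3 3.  1.3] turn -1.7738882967538814
```

```bash
python3 -m inch '[[[0.8,0,0,3,0],[0.8,0,0,0,0],[0.8,10,0,-2,0],[0.8,10,0,-1,0],[0.8,0,0,0,0]]]' 6; python3 go.py .505 .28 .064 180; python3 -c "
from h import *
f=shot('scene')['frame'][100:260,250:450]
cv2.imwrite('pics/s2.png',cv2.resize(f,None,fx=3.5,fy=3.5,interpolation=cv2.INTER_CUBIC))"
```

```text
clock: 8.6
position: [0.5043, 0.2788, 0.0632]
ee_rot: [0.051, 3.114, -0.026]
force: [-0.4, -0.7, -2.5]
width: 0.652
t 8.6 pos [0.5043 0.2788 0.0632] yaw 178.1 tilt [ 0.026 -0.017 -1.   ] f [-0.4 -0.7 -2.5] w 60.0 q [-0.06  0.69 -0.83  1.83  0.67  0.92  0.34]
shift [-0.7  1.2 -0.8] turn -1.8808768231158979
```

View pics/s2.png

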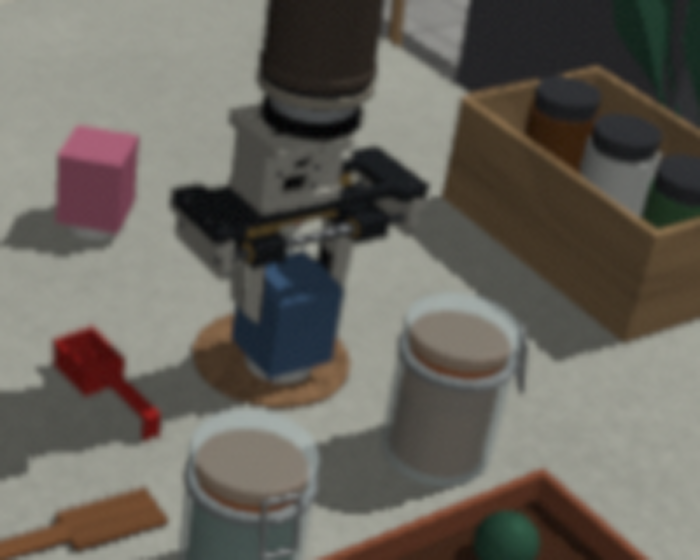

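It is tilting: the body leans toward the robot on the mat, in the crop at about (290,320). I'll continue the arc.

```bash
python3 -m inch '[[[0.8,10,0,0,0],[0.8,10,0,1,0],[0.8,10,0,2,0],[0.8,10,0,4,0],[0.8,0,0,0,0]]]' 6; python3 go.py .465 .28 .055 180; python3 -c "
from h import *
f=shot('scene')['frame'][100:260,250:450]
cv2.imwrite('pics/s3.png',cv2.resize(f,None,fx=3.5,fy=3.5,interpolation=cv2.INTER_CUBIC))"
```

```text
clock: 9.15
position: [0.4626, 0.2804, 0.0554]
ee_rot: [0.052, 3.111, -0.024]
force: [0.2, -0.3, -2.4]
width: 0.649
t 9.15 pos [0.4626 0.2804 0.0554] yaw 178.1 tilt [ 0.03  -0.016 -0.999] f [ 0.2 -0.3 -2.4] w 59.7 q [-0.08  0.65 -0.83  1.92  0.68  0.86  0.26]
shift [-2.4 -0.3  0.5] turn -1.9078846480574896
```

View pics/s3.png

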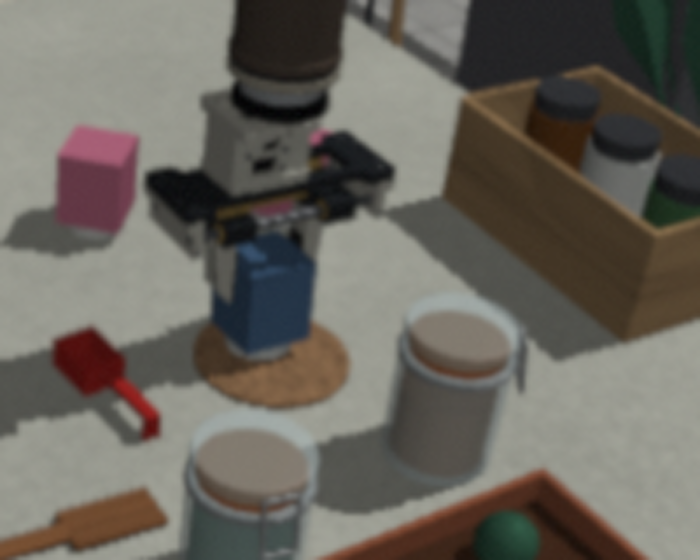

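It slid and came back upright on the mat, so drag alone isn't enough. I'll carry it back and regrip off-centre on the far edge with a light grip, so gravity tilts it.

```bash
python3 -m inch '[[[0.8,0,0,-12,0],[0.8,-15,0,-10,0],[0.8,-30,0,0,0],[0.8,-15,0,0,0],[0.8,0,0,0,0],[0.8,0,0,10,0],[0.8,0,0,6,0],[0.8,0,0,0,0]]]' 20; python3 go.py .525 .28 .059 180; python3 -c "
from h import *
f=shot('scene')['frame'][100:260,250:450]
cv2.imwrite('pics/s4.png',cv2.resize(f,None,fx=3.5,fy=3.5,interpolation=cv2.INTER_CUBIC))"
```

```text
clock: 10.0
position: [0.5214, 0.279, 0.0655]
ee_rot: [0.049, 3.114, -0.024]
force: [-0.8, -0.2, -2.2]
width: 0.659
t 10.0 pos [0.5214 0.279  0.0655] yaw 178.2 tilt [ 0.027 -0.016 -1.   ] f [-0.8 -0.2 -2.2] w 60.6 q [-0.05  0.7  -0.83  1.79  0.67  0.94  0.36]
shift [-3.3  1.3  6.6] turn -1.7991799782715532
```

View pics/s4.png

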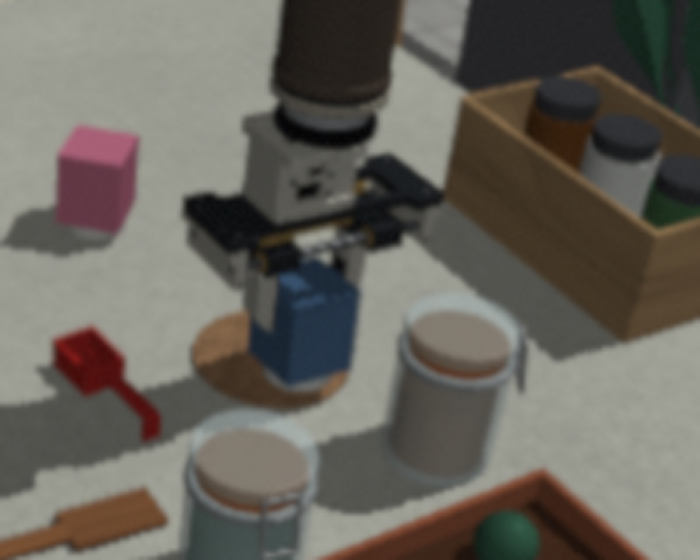

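```bash
python3 -m inch '[[[0.8,0,0,4,0],[0.8,0,0,3,0],[0.8,0,0,3,0],[0.8,0,0,0,0]]]' 20; python3 go.py .525 .28 .059 180
```

```text
clock: 10.45
position: [0.5206, 0.2795, 0.0553]
ee_rot: [0.046, 3.114, -0.024]
force: [0.6, -1.1, -1.5]
width: 0.654
t 10.45 pos [0.5206 0.2795 0.0553] yaw 178.3 tilt [ 0.027 -0.015 -1.   ] f [ 0.6 -1.1 -1.5] w 60.2 q [-0.06  0.71 -0.82  1.8   0.68  0.92  0.35]
shift [-4.5  0.6 -3.6] turn -1.6827152806131664
```

```bash
python3 -m inch '[[[0.3,0,0,0,0],[0,0,0,0,0],[0,-10,0,-2,0],[0,-10,0,-1,0],[0,0,0,0,0],[0.8,0,0,0,0],[0.8,0,0,0,0],[0.8,0,0,0,0],[0.8,0,0,0,0],[0.8,0,0,0,0]]]' 4; python3 go.py .54 .28 .059 180;  python3 -m inch '[[[0.8,0,0,-10,0],[0.8,0,0,-10,0],[0.8,0,0,-10,0],[0.8,0,0,-10,0],[0.8,0,0,0,0],[0.8,0,0,0,0]]]' ;python3 -c "
from h import *
f=shot('scene')['frame'][100:260,250:450]
cv2.imwrite('pics/s5.png',cv2.resize(f,None,fx=3.5,fy=3.5,interpolation=cv2.INTER_CUBIC))"
```

```text
clock: 11.45
position: [0.5433, 0.2793, 0.0601]
ee_rot: [0.047, 3.112, -0.022]
force: [0.1, -1.2, 1.1]
width: 0.658
t 11.45 pos [0.5433 0.2793 0.0601] yaw 178.3 tilt [ 0.029 -0.014 -0.999] f [ 0.1 -1.2  1.1] w 60.5 q [-0.05  0.73 -0.81  1.75  0.68  0.95  0.39]
shift [3.4 0.6 1. ] turn -1.7264675297189171
clock: 12.05
position: [0.5415, 0.2801, 0.1042]
ee_rot: [0.046, 3.112, -0.022]
force: [0.6, -0.2, -2.8]
width: 0.652
```

View pics/s5.png

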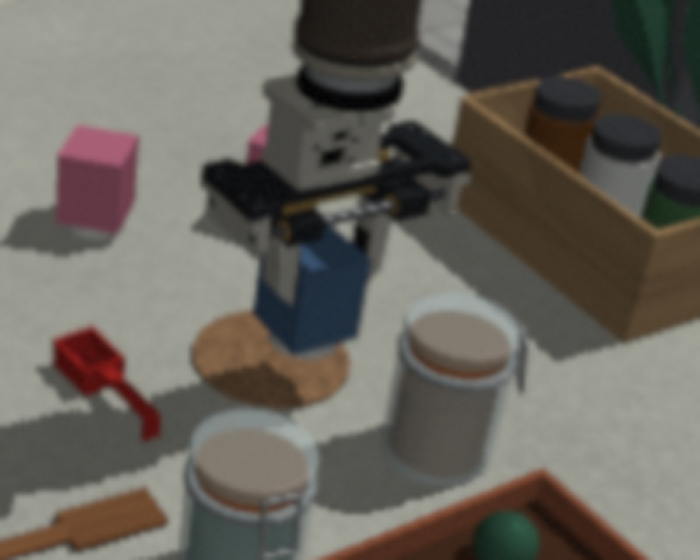

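```bash
python3 -m inch '[[[0.8,0,0,-8,0],[0.8,0,0,8,0],[0.8,0,0,-8,0],[0.8,0,0,8,0],[0.8,0,0,0,0]]]' 3;python3 -c "
from h import *
f=shot('scene')['frame'][100:260,250:450]
cv2.imwrite('pics/s6.png',cv2.resize(f,None,fx=3.5,fy=3.5,interpolation=cv2.INTER_CUBIC))"
```

```text
clock: 12.6
position: [0.541, 0.2794, 0.103]
ee_rot: [0.046, 3.114, -0.024]
force: [-0.6, -0.0, -3.2]
width: 0.652
```

View pics/s6.png

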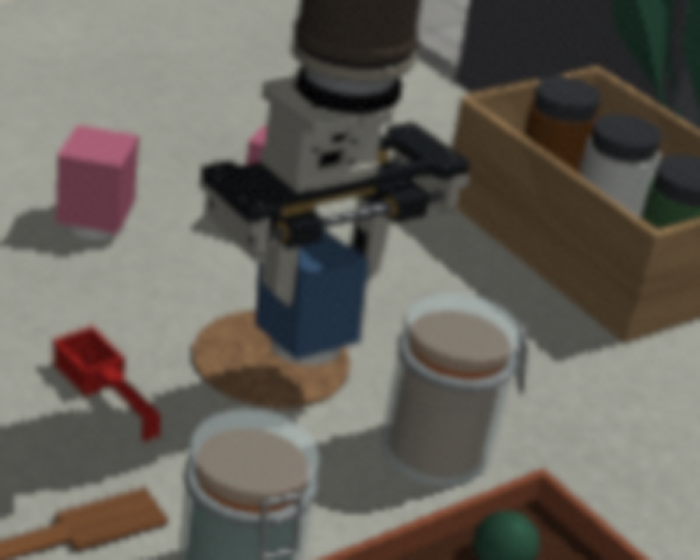

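Gravity tilts it only a little because the pads' torsional friction holds it. Next I'll set it down, grip its leading (robot-side) edge near the top, and drag while pressing down so that the rim can't slide.

```bash
python3 -m inch '[[[0.8,0,0,20,0],[0.8,0,0,15,0],[0.8,0,0,6,0],[0.8,0,0,4,0],[0.8,0,0,0,0]]]' 5; python3 go.py .54 .28 .059 180; python3 -m inch '[[[0.3,0,0,0,0],[0,0,0,0,0],[0,0,0,0,0]]]';python3 -c "
from h import *
f=shot('scene')['frame'][100:260,250:450]
cv2.imwrite('pics/s7.png',cv2.resize(f,None,fx=3.5,fy=3.5,interpolation=cv2.INTER_CUBIC))"
```

```text
clock: 13.15
position: [0.5456, 0.2805, 0.0588]
ee_rot: [0.047, 3.108, -0.019]
force: [0.5, 1.3, -1.7]
width: 0.654
t 13.15 pos [0.5456 0.2805 0.0588] yaw 178.3 tilt [ 0.033 -0.013 -0.999] f [ 0.5  1.3 -1.7] w 60.2 q [-0.05  0.73 -0.81  1.75  0.68  0.95  0.39]
shift [ 5.6 -0.6 -0.4] turn -1.7197047079439187
clock: 13.45
position: [0.5454, 0.2813, 0.0597]
ee_rot: [0.046, 3.108, -0.017]
force: [-0.8, -0.4, -0.6]
width: 0.825
```

View pics/s7.png

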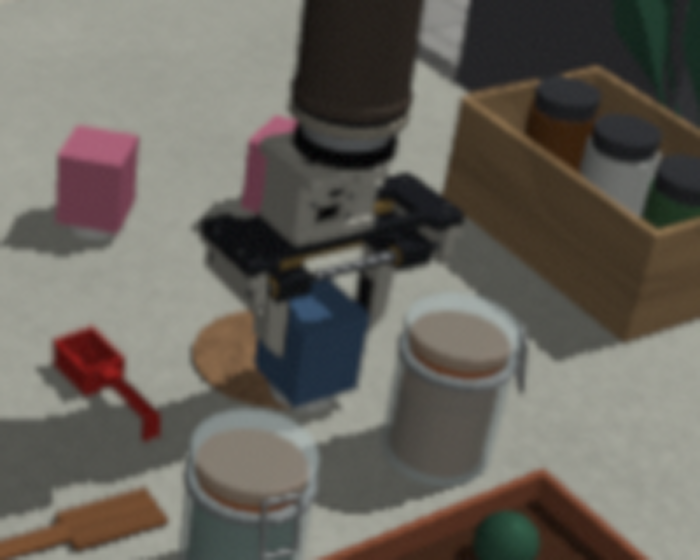

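```bash
python3 - <<'E'
from m import *
d=shot('scene'); f=lambda u,v,z: print(np.round(onz(d,u/3.5+250,v/3.5+100,z),4))
f(290,405,.016);f(358,390,.016);f(298,320,.088);f(365,312,.088)
E
python3 go.py .5 .28 .06 180
```

```text
[0.5666 0.2474 0.016 ]
[0.5741 0.3069 0.016 ]
[0.5543 0.2529 0.088 ]
[0.5676 0.3057 0.088 ]
t 13.55 pos [0.5454 0.2813 0.0597] yaw 178.3 tilt [ 0.033 -0.012 -0.999] f [-0.1 -0.4 -0.6] w 84.0 q [-0.05  0.73 -0.81  1.75  0.68  0.95  0.39]
shift [45.3 -2.6 -1.8] turn -1.6967383144042003
```

```bash
python3 -m inch '[[[0,10,0,0,0],[0,10,0,0,0],[0,6,0,0,0],[0,0,0,0,0],[0.8,0,0,0,0],[0.8,0,0,0,0],[0.8,0,0,0,0],[0.8,0,0,0,0],[0.8,0,0,0,0]]]' 25; python3 go.py .517 .28 .059 180;  python3 -m inch '[[[0.8,0,0,4,0],[0.8,0,0,4,0]]]'; python3 go.py .517 .28 .059 180
```

```text
clock: 14.45
position: [0.5167, 0.2821, 0.059]
ee_rot: [0.046, 3.108, -0.018]
force: [-2.2, -0.7, 0.5]
width: 0.652
t 14.45 pos [0.5167 0.2821 0.059 ] yaw 178.3 tilt [ 0.033 -0.012 -0.999] f [-2.2 -0.7  0.5] w 60.0 q [-0.06  0.7  -0.82  1.81  0.68  0.91  0.34]
shift [-0.3 -2.1  0.1] turn -1.6695773396633342
clock: 14.65
position: [0.5181, 0.2816, 0.0554]
ee_rot: [0.048, 3.104, -0.021]
force: [-8.4, -8.9, 34.7]
width: 0.65
t 14.65 pos [0.5181 0.2816 0.0554] yaw 178.2 tilt [ 0.037 -0.014 -0.999] f [-8.4 -8.9 34.7] w 59.8 q [-0.06  0.71 -0.81  1.81  0.69  0.91  0.34]
shift [ 0.9 -1.7 -3.6] turn -1.7740856919718055
```

```bash
python3 -m inch '[[[0.8,10,0,2,0],[0.8,10,0,3,0]]]'; python3 go.py .497 .28 .059 180; python3 -m inch '[[[0.8,10,0,5,0]]]'; python3 go.py .487 .28 .059 180;python3 -c "
from h import *
f=shot('scene')['frame'][100:260,250:450]
cv2.imwrite('pics/s8.png',cv2.resize(f,None,fx=3.5,fy=3.5,interpolation=cv2.INTER_CUBIC))"
```

```text
clock: 14.85
position: [0.5047, 0.2826, 0.0537]
ee_rot: [0.055, 3.092, -0.017]
force: [3.7, -5.3, 16.7]
width: 0.651
t 14.85 pos [0.5047 0.2826 0.0537] yaw 178.0 tilt [ 0.048 -0.012 -0.999] f [ 3.7 -5.3 16.7] w 59.9 q [-0.07  0.69 -0.81  1.85  0.7   0.88  0.3 ]
shift [ 7.4 -3.  -5.7] turn -2.0101660273023754
clock: 14.95
position: [0.4978, 0.2829, 0.0507]
ee_rot: [0.057, 3.087, -0.017]
force: [-0.1, -6.7, 24.4]
width: 0.653
t 14.95 pos [0.4978 0.2829 0.0507] yaw 177.9 tilt [ 0.054 -0.012 -0.998] f [-0.1 -6.7 24.4] w 60.1 q [-0.08  0.68 -0.81  1.87  0.71  0.86  0.27]
shift [10.2 -3.4 -8.8] turn -2.1173349534611248
```

View pics/s8.png

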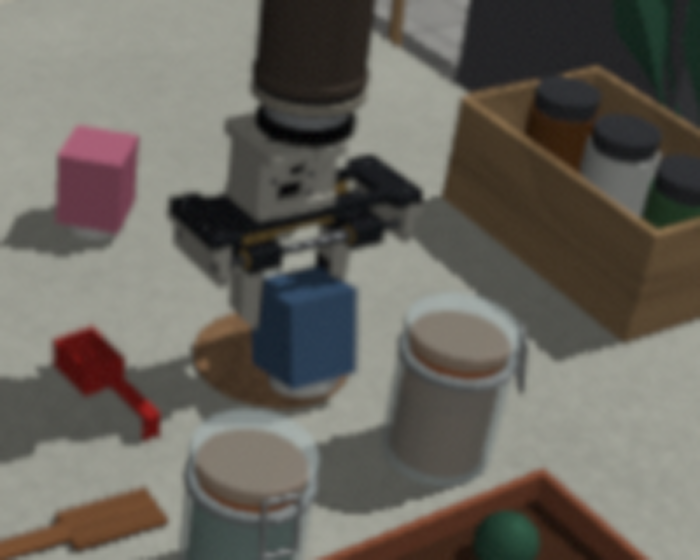

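```bash
python3 -m inch '[[[0.8,13,0,0,0],[0.8,13,0,0,0],[0.8,12,0,2,0]]]'; python3 go.py .467 .28 .059 180;python3 -c "
from h import *
f=shot('scene')['frame'][100:260,250:450]
cv2.imwrite('pics/s9.png',cv2.resize(f,None,fx=3.5,fy=3.5,interpolation=cv2.INTER_CUBIC))"
```

```text
clock: 15.3
position: [0.4619, 0.2851, 0.0482]
ee_rot: [0.061, 3.08, -0.013]
force: [3.4, 0.0, 4.6]
width: 0.647
t 15.3 pos [0.4619 0.2851 0.0482] yaw 177.7 tilt [ 0.061 -0.01  -0.998] f [3.4 0.  4.6] w 59.6 q [-0.11  0.65 -0.81  1.95  0.72  0.81  0.2 ]
shift [ -5.9  -4.9 -10.5] turn -2.2668733809290984
```

View pics/s9.png

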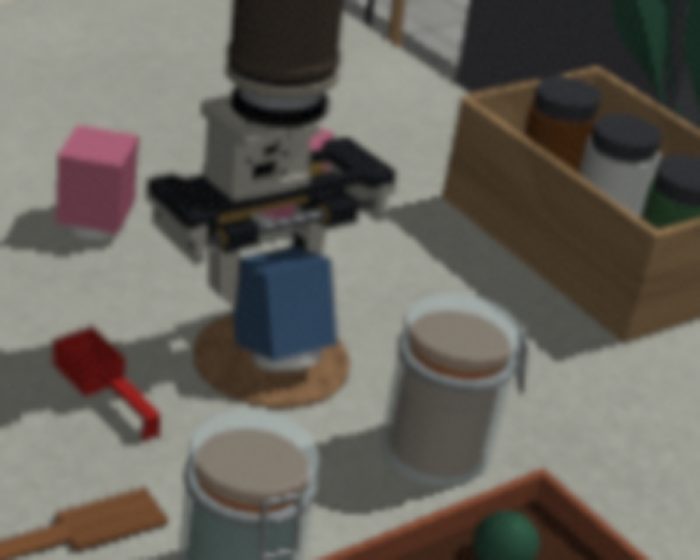

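It is tilting clearly now, with the rim's far side lifted in the crop near (290,360). I'll keep going.

```bash
python3 -m inch '[[[0.8,6,0,6,0],[0.8,12,0,4,0],[0.8,12,0,5,0]]]' 20; python3 go.py .44 .28 .059 180;python3 -c "
from h import *
f=shot('scene')['frame'][100:260,250:450]
cv2.imwrite('pics/s10.png',cv2.resize(f,None,fx=3.5,fy=3.5,interpolation=cv2.INTER_CUBIC))"
```

```text
clock: 15.65
position: [0.4296, 0.2867, 0.0321]
ee_rot: [0.059, 3.079, -0.013]
force: [3.0, 0.5, 2.5]
width: 0.654
t 15.65 pos [0.4296 0.2867 0.0321] yaw 177.8 tilt [ 0.062 -0.01  -0.998] f [3.  0.5 2.5] w 60.2 q [-0.15  0.64 -0.79  2.03  0.76  0.75  0.11]
shift [-12.3  -6.5 -26.1] turn -2.1783673698422206
```

View pics/s10.png

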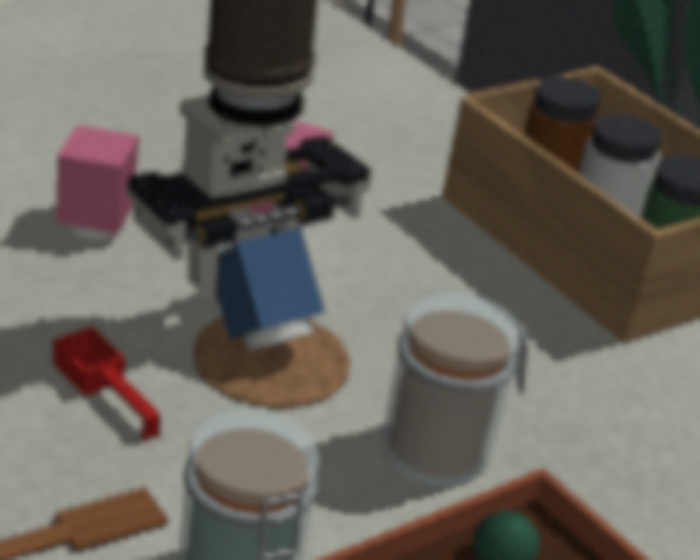

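```bash
python3 -m inch '[[[0.8,6,0,8,0],[0.8,6,0,8,0],[0.8,0,0,0,0]]]' 8; python3 go.py .44 .28 .059 180;python3 -c "
from h import *
f=shot('scene')['frame'][100:260,250:450]
cv2.imwrite('pics/s11.png',cv2.resize(f,None,fx=3.5,fy=3.5,interpolation=cv2.INTER_CUBIC))"
```

```text
clock: 16.0
position: [0.4118, 0.287, 0.0139]
ee_rot: [0.05, 3.085, -0.016]
force: [0.2, 0.7, -2.5]
width: 0.649
t 16.0 pos [0.4118 0.287  0.0139] yaw 178.1 tilt [ 0.056 -0.011 -0.998] f [ 0.2  0.7 -2.5] w 59.7 q [-0.19  0.65 -0.77  2.07  0.79  0.71  0.05]
shift [-30.9  -6.5 -43.4] turn -1.858613223403978
```

View pics/s11.png

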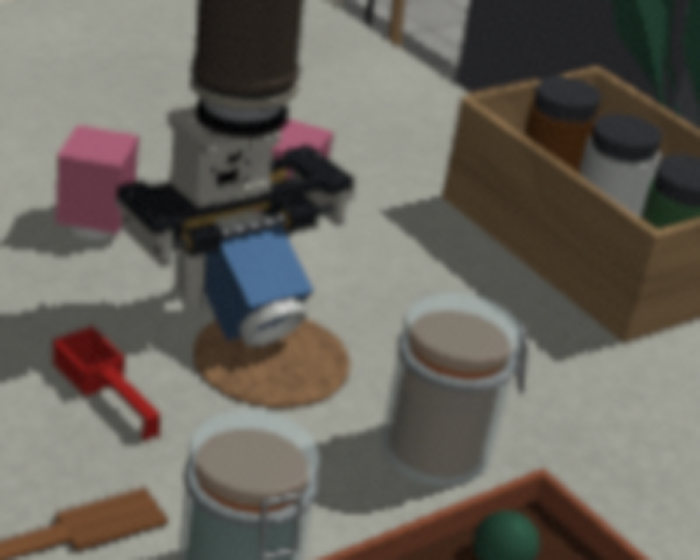

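```bash
python3 -m inch '[[[0.45,0,0,0,0],[0.2,0,0,0,0],[0,0,0,0,0],[0,0,0,0,0],[0,0,0,-5,0]]]' 8; python3 go.py .47 .28 .02 180;python3 -c "
from h import *
f=shot('scene')['frame'][100:260,250:450]
cv2.imwrite('pics/s12.png',cv2.resize(f,None,fx=3.5,fy=3.5,interpolation=cv2.INTER_CUBIC)); shot('top','t12.png')"
```

```text
clock: 16.55
position: [0.4126, 0.2866, 0.0193]
ee_rot: [0.053, 3.086, -0.017]
force: [-0.5, -0.2, -0.7]
width: 0.948
t 16.55 pos [0.4126 0.2866 0.0193] yaw 178.0 tilt [ 0.055 -0.012 -0.998] f [-0.5 -0.2 -0.7] w 87.2 q [-0.18  0.64 -0.78  2.06  0.78  0.72  0.07]
shift [-57.5  -4.6   2.5] turn -1.9590572739740821
```

View pics/s12.png

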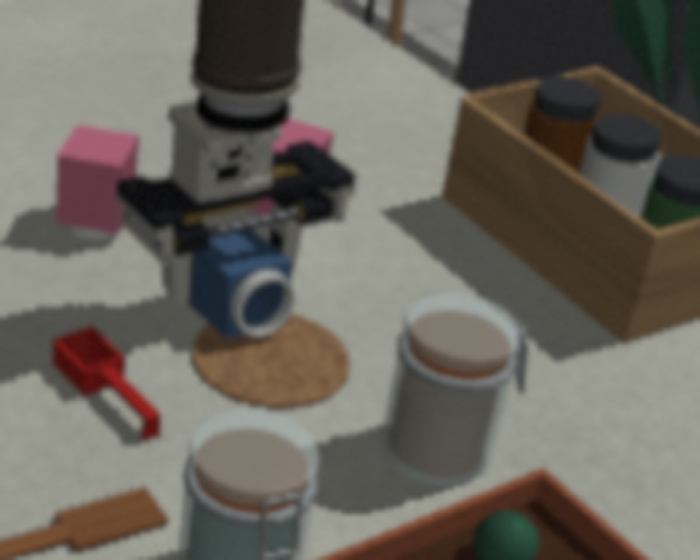

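It now lies on a flat side with its mouth facing away from the robot, rim centre at scene pixel (325,186).

```bash
python3 - <<'E'
from m import *
d=shot('scene'); print(onz(d,262/3.5+250,303/3.5+100,.033))
for u,v in((232,333),(290,245),(237,262)): print(np.round(onz(d,u/3.5+250,v/3.5+100,.063 if v<300 else .003),4))
E
python3 go.py .43 .28 .02 180
```

```text
[0.46127467 0.28781499 0.033     ]
[0.453  0.2668 0.003 ]
[0.4344 0.3298 0.063 ]
[0.4374 0.2751 0.063 ]
t 16.7 pos [0.4129 0.2871 0.0198] yaw 178.0 tilt [ 0.056 -0.011 -0.998] f [ 0.4 -0.3  0.3] w 91.2 q [-0.18  0.64 -0.78  2.06  0.78  0.72  0.06]
shift [-17.3  -6.5   0.9] turn -1.9567119410399982
```

```bash
python3 -m inch '[[[0,-8,0,0,0],[0,-10,0,2,0],[0,-6,0,3,0],[0,0,0,0,0],[0.8,0,0,0,0],[0.8,0,0,0,0],[0.8,0,0,0,0],[0.8,0,0,0,0],[0.8,0,0,0,0]]]' 5; python3 go.py .437 .287 .014 180; python3 -m inch '[[[0.8,0,0,-8,0],[0.8,0,0,-10,0],[0.8,0,0,-10,0],[0.8,0,0,-10,0],[0.8,0,0,-10,0],[0.8,0,0,0,0]]]'; python3 -c "
from h import *
f=shot('scene')['frame'][100:260,250:450]
cv2.imwrite('pics/s13.png',cv2.resize(f,None,fx=3.5,fy=3.5,interpolation=cv2.INTER_CUBIC))"
```

```text
clock: 17.6
position: [0.4395, 0.2859, 0.0156]
ee_rot: [0.054, 3.085, -0.016]
force: [-0.4, -0.7, -0.3]
width: 0.654
t 17.6 pos [0.4395 0.2859 0.0156] yaw 178.0 tilt [ 0.056 -0.011 -0.998] f [-0.4 -0.7 -0.3] w 60.2 q [-0.16  0.67 -0.77  2.01  0.78  0.74  0.11]
shift [2.6 1.  1.5] turn -1.9821853926562198
clock: 18.2
position: [0.436, 0.2865, 0.0684]
ee_rot: [0.052, 3.085, -0.016]
force: [-0.0, 0.4, -1.7]
width: 0.651
```

View pics/s13.png

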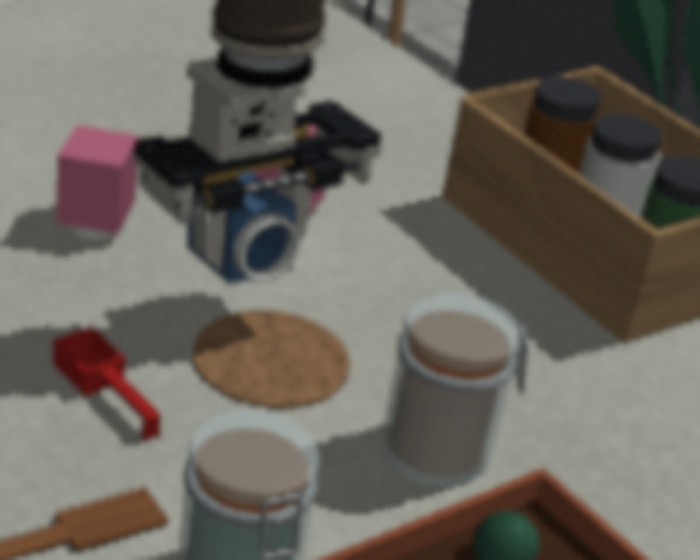

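It has lifted and tilted slightly mouth-up, but pad friction holds it short of vertical. I'll use the minimum grip with brisk upward steps to let the base swing down.

```bash
python3 -m inch '[[[0.8,0,0,-15,0],[0.8,0,0,0,0],[0.8,0,0,-15,0],[0.8,0,0,0,0],[0.8,0,0,0,0]]]' 3; python3 -c "
from h import *
f=shot('scene')['frame'][100:260,250:450]
cv2.imwrite('pics/s14.png',cv2.resize(f,None,fx=3.5,fy=3.5,interpolation=cv2.INTER_CUBIC))"
```

```text
clock: 18.75
position: [0.4339, 0.286, 0.1]
ee_rot: [0.053, 3.086, -0.018]
force: [0.1, 0.1, -2.9]
width: 0.652
```

View pics/s14.png

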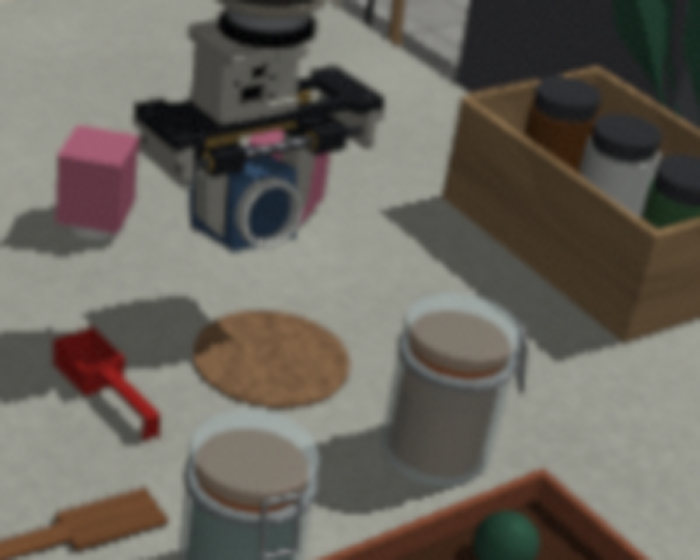

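```bash
python3 -m inch '[[[0.8,0,0,-25,0],[0.8,0,0,25,0],[0.8,0,0,-25,0],[0.8,0,0,25,0],[0.8,0,0,-25,0],[0.8,0,0,0,0]]]' 3; python3 -c "
from h import *
f=shot('scene')['frame'][100:260,250:450]
cv2.imwrite('pics/s15.png',cv2.resize(f,None,fx=3.5,fy=3.5,interpolation=cv2.INTER_CUBIC))"
```

```text
clock: 19.4
position: [0.4323, 0.2862, 0.1231]
ee_rot: [0.054, 3.09, -0.018]
force: [0.9, 1.4, -2.3]
width: 0.654
```

View pics/s15.png

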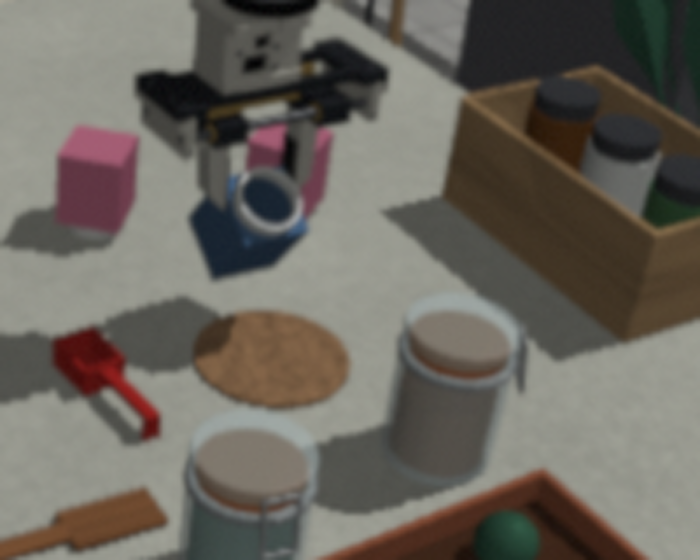

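It has swung to about 60° of the 90°, but it slipped toward the fingertips. I'll firm up the grip, move over the mat, and use the mat contact to finish standing it up.

```bash
python3 -m inch '[[[0.8,0,0,0,0],[0.8,-15,0,0,0],[0.8,-25,-2,0,0],[0.8,-25,-2,0,0],[0.8,-10,-2,0,0],[0.8,0,0,15,0],[0.8,0,0,15,0],[0.8,0,0,10,0],[0.8,0,0,0,0]]]' 8; python3 go.py .5 .28 .07 180; python3 -c "
from h import *
f=shot('scene')['frame'][100:260,250:450]
cv2.imwrite('pics/s16.png',cv2.resize(f,None,fx=3.5,fy=3.5,interpolation=cv2.INTER_CUBIC))"
```

```text
clock: 20.35
position: [0.5108, 0.271, 0.0773]
ee_rot: [0.055, 3.096, -0.032]
force: [-0.3, -3.7, 3.2]
width: 0.654
t 20.35 pos [0.5108 0.271  0.0773] yaw 178.0 tilt [ 0.045 -0.021 -0.999] f [-0.3 -3.7  3.2] w 60.1 q [-0.04  0.66 -0.83  1.83  0.67  0.93  0.35]
shift [11.4  8.7  6.6] turn -1.9929028067077468
```

View pics/s16.png

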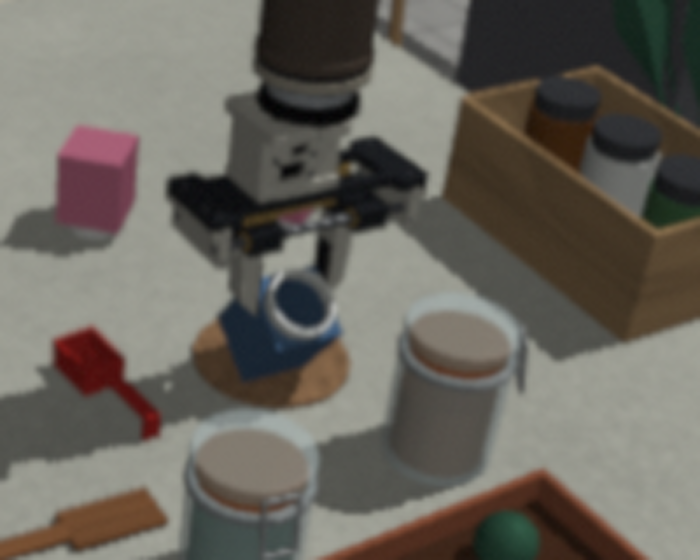

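```bash
python3 -m inch '[[[0.8,8,2,1,0],[0.8,8,2,0,0],[0.8,8,2,0,0]]]' 8; python3 go.py .5 .28 .07 180; python3 -c "
from h import *
f=shot('scene')['frame'][100:260,250:450]
cv2.imwrite('pics/s17.png',cv2.resize(f,None,fx=3.5,fy=3.5,interpolation=cv2.INTER_CUBIC))"
```

```text
clock: 20.7
position: [0.4854, 0.2791, 0.0762]
ee_rot: [0.054, 3.094, -0.03]
force: [-0.6, 0.8, -1.8]
width: 0.654
t 20.7 pos [0.4854 0.2791 0.0762] yaw 178.0 tilt [ 0.046 -0.02  -0.999] f [-0.6  0.8 -1.8] w 60.1 q [-0.06  0.64 -0.84  1.87  0.67  0.9   0.3 ]
shift [-14.2   1.5   6.8] turn -1.9758522968120644
```

View pics/s17.png

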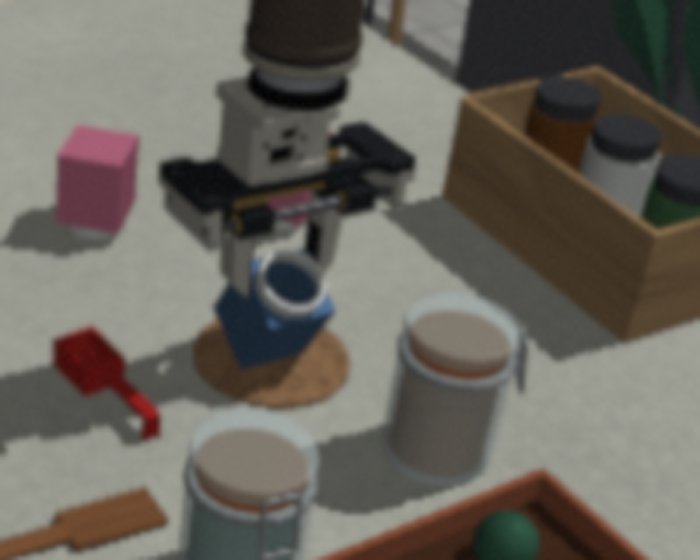

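```bash
python3 -m inch '[[[0.8,7,0,4,0],[0.8,8,0,2,0],[0.8,8,0,2,0]]]' 8; python3 go.py .47 .28 .07 180; python3 -c "
from h import *
f=shot('scene')['frame'][100:260,250:450]
cv2.imwrite('pics/s18.png',cv2.resize(f,None,fx=3.5,fy=3.5,interpolation=cv2.INTER_CUBIC))"
```

```text
clock: 21.05
position: [0.4603, 0.2811, 0.0685]
ee_rot: [0.051, 3.092, -0.029]
force: [0.1, -0.3, -0.4]
width: 0.652
t 21.05 pos [0.4603 0.2811 0.0685] yaw 178.2 tilt [ 0.048 -0.02  -0.999] f [ 0.1 -0.3 -0.4] w 60.0 q [-0.08  0.62 -0.84  1.93  0.68  0.86  0.25]
shift [-9.8 -0.8 -1. ] turn -1.8466929336645137
```

View pics/s18.png

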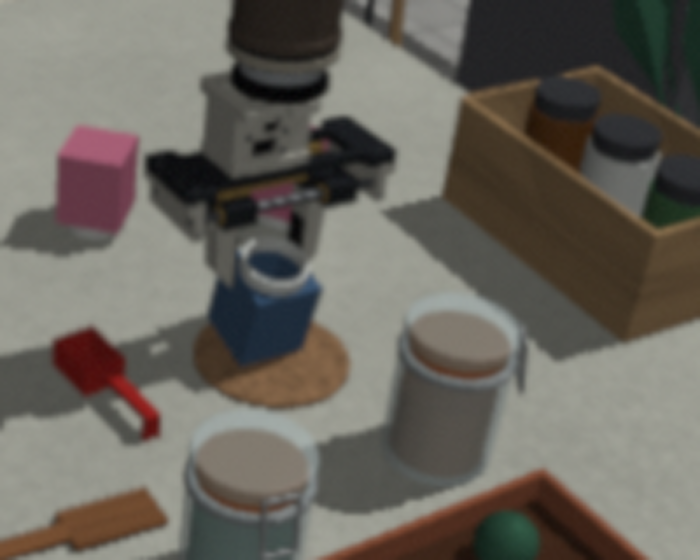

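```bash
python3 -m inch '[[[0.8,6,0,3,0],[0.8,5,0,3,0],[0.8,0,0,0,0]]]' 8; python3 go.py .47 .28 .07 180; python3 -m inch '[[[0.2,0,0,0,0],[0,0,0,0,0],[0,0,0,-25,0],[0,0,0,-40,0],[0,0,0,-40,0],[0,0,0,0,0]]]'; python3 -c "
from h import *
f=shot('scene')['frame'][100:260,250:450]
cv2.imwrite('pics/s19.png',cv2.resize(f,None,fx=3.5,fy=3.5,interpolation=cv2.INTER_CUBIC))"
```

```text
clock: 21.4
position: [0.4465, 0.2815, 0.0614]
ee_rot: [0.048, 3.093, -0.03]
force: [0.6, -0.9, -0.8]
width: 0.651
t 21.4 pos [0.4465 0.2815 0.0614] yaw 178.3 tilt [ 0.047 -0.02  -0.999] f [ 0.6 -0.9 -0.8] w 59.9 q [-0.1   0.62 -0.83  1.96  0.69  0.84  0.22]
shift [-23.9  -0.9  -7.5] turn -1.742032499541864
clock: 22.0
position: [0.441, 0.2848, 0.1683]
ee_rot: [0.046, 3.098, -0.027]
force: [-0.7, 0.5, 0.1]
width: 0.996
```

View pics/s19.png

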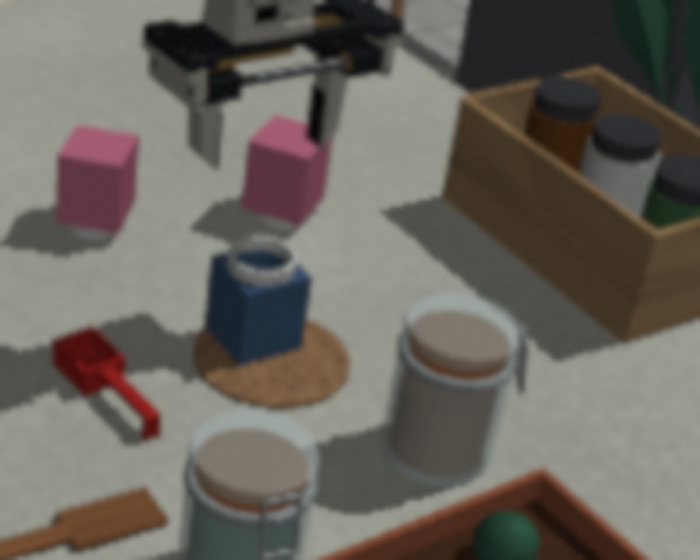

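The canister stands mouth-up, with the rim centred at crop (262,259), but too near the mat's near edge. I'll measure and shift it.

```bash
python3 - <<'E'
from m import *
d=shot('scene'); print(onz(d,262/3.5+250,259/3.5+100,.088))
for u,v in((235,361),(303,348),(206,330)): print(np.round(onz(d,u/3.5+250,v/3.5+100,.004),4))
t=shot('top','t19.png')
E
python3 go.py .448 .281 .05 180
```

```text
[0.47285675 0.27360214 0.088     ]
[0.4879 0.2477 0.004 ]
[0.4971 0.3086 0.004 ]
[0.4412 0.2484 0.004 ]
t 22.15 pos [0.4398 0.2818 0.1634] yaw 178.3 tilt [ 0.038 -0.023 -0.999] f [-0.5 -0.3  0.3] w 92.0 q [-0.01  0.5  -0.95  1.86  0.52  1.03  0.36]
shift [ -3.8   2.  113.7] turn -1.7400258472915482
```

View pics/t19.png

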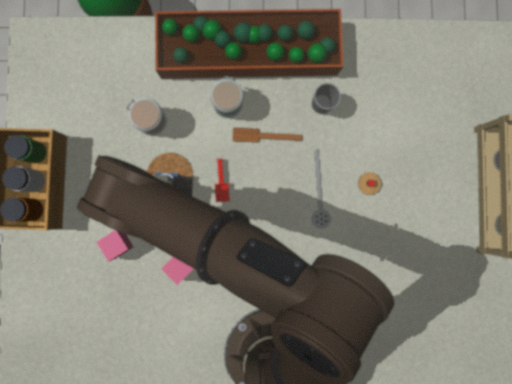

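```bash
python3 -m inch '[[[0,-20,-2,0,1.5],[0,-8,0,20,0],[0,0,0,35,0],[0,0,0,30,0],[0,0,0,20,0],[0,0,0,0,0]]]'; python3 go.py .467 .278 .05 180
```

```text
clock: 22.75
position: [0.4702, 0.2728, 0.0488]
ee_rot: [0.09, 3.109, -0.043]
force: [-0.2, 0.2, 0.7]
width: 0.999
t 22.75 pos [0.4702 0.2728 0.0488] yaw 176.7 tilt [ 0.03  -0.029 -0.999] f [-0.2  0.2  0.7] w 91.9 q [-0.08  0.66 -0.81  1.92  0.69  0.86  0.24]
shift [ 3.4  5.  -1.4] turn -3.291159553660009
```

```bash
python3 -m inch '[[[0,2,5,0,-3],[0,0,0,0,0],[0.8,0,0,0,0],[0.8,0,0,0,0],[0.8,0,0,0,0],[0.8,0,0,0,0],[0.8,0,0,0,0],[0.8,0,0,-5,0],[0.8,-10,0,0,0],[0.8,-12,0,0,0],[0.8,0,0,0,0]]]' 15; python3 go.py .49 .28 .049 180
```

```text
clock: 23.85
position: [0.492, 0.2766, 0.055]
ee_rot: [0.013, 3.113, -0.047]
force: [0.4, 0.7, -2.4]
width: 0.66
t 23.85 pos [0.492  0.2766 0.055 ] yaw 179.6 tilt [ 0.028 -0.03  -0.999] f [ 0.4  0.7 -2.4] w 60.7 q [-0.07  0.69 -0.82  1.86  0.69  0.9   0.32]
shift [2.2 3.6 5.8] turn -0.44637650493083925
```

Now I'll lower, release, and go up and away to check.

```bash
python3 -m inch '[[[0.8,0,3,4,0],[0.8,0,0,3,0],[0.8,0,0,0,0],[0.3,0,0,0,0],[0,0,0,0,0],[0,0,0,0,0],[0,0,0,-20,0],[0,0,0,-45,0],[0,0,0,-45,0],[0,0,0,-25,0],[0,0,0,0,0]]]'; python3 go.py .47 -.274 .2 180;  python3 -m inch '[[[0,0,-40,0,0],[0,0,-48,0,0],[0,0,-48,0,0],[0,0,-48,0,0],[0,0,-48,0,0],[0,0,-48,0,0],[0,0,-48,0,0]]]';python3 go.py .47 -.274 .2 180; python3 - <<'E'
from m import *
d=shot('scene');t=shot('top')
a=cv2.resize(d['frame'][120:240,250:400],None,fx=4,fy=4,interpolation=cv2.INTER_CUBIC)
b=cv2.resize(t['frame'][130:250,110:260],None,fx=4,fy=4,interpolation=cv2.INTER_CUBIC)
cv2.imwrite('pics/c20.png',cv2.resize(np.hstack([a,b]),None,fx=.66,fy=.66))
E
```

```text
clock: 24.95
position: [0.487, 0.2851, 0.1858]
ee_rot: [0.01, 3.116, -0.046]
force: [0.5, 0.6, -0.5]
width: 1.001
t 24.95 pos [0.487  0.2851 0.1858] yaw 179.6 tilt [ 0.025 -0.03  -0.999] f [ 0.5  0.6 -0.5] w 92.1 q [-0.    0.54 -0.94  1.73  0.52  1.13  0.46]
shift [  13.2 -559.4    2. ] turn -0.3517953978491164
clock: 25.65
position: [0.4832, -0.0452, 0.1907]
ee_rot: [-0.013, 3.117, -0.036]
force: [0.7, 0.6, -0.3]
width: 0.997
t 25.65 pos [ 0.4832 -0.0452  0.1907] yaw -179.5 tilt [ 0.024 -0.023 -0.999] f [ 0.7  0.6 -0.3] w 91.7 q [ 0.75  0.41 -1.01  1.92  0.44  1.03  1.12]
shift [  15.  -228.9   -4.3] turn 0.4938335885445895
```

View pics/c20.png

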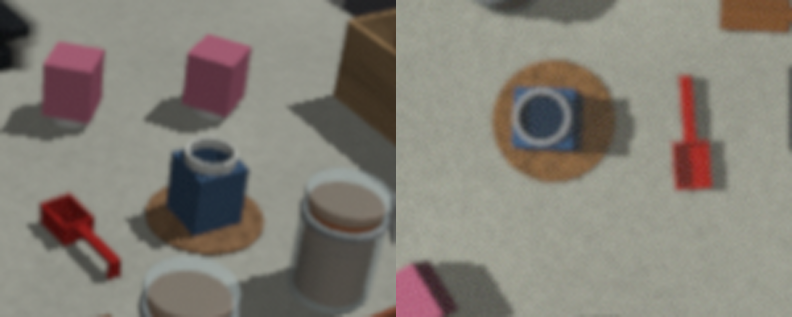

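The canister stands mouth-up, wholly on the mat; the top crop shows its neck ring at (542,116) well inside the cork disc. Next I'll measure the neck and the knob in both views.

```bash
cat > neck.py <<'E'
from m import *
def tri(dA,a,dB,b):
    cs,rs=zip(ray(dA,*a),ray(dB,*b)); A=np.zeros((3,3));B=np.zeros(3)
    for c,r in zip(cs,rs):
        r=r/np.linalg.norm(r); P=np.eye(3)-np.outer(r,r); A+=P;B+=P@c
    return np.linalg.solve(A,B)
E
python3 - <<'E'
from neck import *
D={n:shot(n) for n in('scene','top')}
out={}
for n,(x0,y0,x1,y1) in {'scene':(310,165,350,192),'top':(150,155,186,195)}.items():
    f=D[n]['frame'][y0:y1,x0:x1]; hsv=cv2.cvtColor(f,cv2.COLOR_BGR2HSV)
    m=((hsv[...,1]<70)&(hsv[...,2]>(95))).astype(np.uint8)
    if n=='scene': pass
    cs=sorted(cv2.findContours(m,cv2.RETR_EXTERNAL,cv2.CHAIN_APPROX_NONE)[0],key=cv2.contourArea)
    for c in cs[-3:]:
        if len(c)>8:
            e=cv2.fitEllipse(cv2.convexHull(c)); p=(e[0][0]+x0,e[0][1]+y0); print(n,np.round(p,2),np.round(e[1],1),round(e[2]),onz(D[n],*p,.088)[:2])
    cv2.imwrite(f'pics/m_{n}.png',cv2.resize(np.hstack([f,cv2.merge([m*255]*3)]),None,fx=8,fy=8,interpolation=cv2.INTER_NEAREST))
kp={}
for n in D:
    for c in blobs(D[n],'red'):
        if cv2.contourArea(c)<100: print(n,'knob',cv2.minAreaRect(c))
    for c in blobs(D[n],'cork'):
        if 200<cv2.contourArea(c)<450: e=cv2.fitEllipse(c);print(n,'disc',e,onz(D[n],*e[0],.014)[:2],onz(D[n],*e[0],.011)[:2])
E
```

```text
scene [335.34 178.35] [ 26.8 114.3] 88 [0.50334757 0.28821573]Traceback (most recent call last):
  File "<stdin>", line 11, in <module>
cv2.error: OpenCV(4.12.0) /io/opencv/modules/imgproc/src/shapedescr.cpp:361: error: (-201:Incorrect size of input array) There should be at least 5 points to fit the ellipse in function 'fitEllipseNoDirect'
```

View pics/m_scene.png

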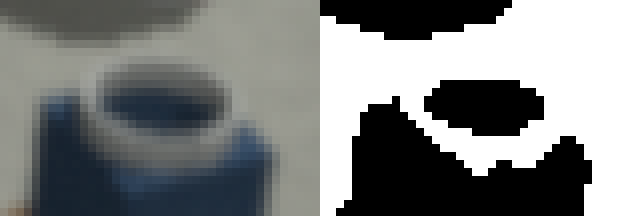

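```bash
python3 - <<'E'
from neck import *
D={n:shot(n) for n in('scene','top')}
x0,y0,x1,y1=150,158,186,192
f=D['top']['frame'][y0:y1,x0:x1]; hsv=cv2.cvtColor(f,cv2.COLOR_BGR2HSV)
m=((hsv[...,1]<75)&(hsv[...,2]>80)).astype(np.uint8)
cs=cv2.findContours(m,cv2.RETR_EXTERNAL,cv2.CHAIN_APPROX_NONE)[0]
for c in cs:
    if len(c)>20: 
        e=cv2.fitEllipse(cv2.convexHull(c)); p=(e[0][0]+x0,e[0][1]+y0); print('top',np.round(p,2),np.round(e[1],1),onz(D['top'],*p,.088)[:2])
print('scene',onz(D['scene'],330.3,177.5,.088)[:2])
g=D['scene']['frame'][165:192,310:350]
cv2.imwrite('pics/m_top.png',cv2.resize(np.hstack([f,cv2.merge([m*255]*3)]),None,fx=8,fy=8,interpolation=cv2.INTER_CUBIC))
for n in D:
    for c in blobs(D[n],'red'):
        if cv2.contourArea(c)<100: print(n,'knob',cv2.minAreaRect(c))
    for c in blobs(D[n],'cork'):
        if 200<cv2.contourArea(c)<450: e=cv2.fitEllipse(c);print(n,'disc',np.round(e[0]+e[1],1),onz(D[n],*e[0],.014)[:2],onz(D[n],*e[0],.011)[:2])
E
```

```text
top [164.44 172.95] [27.2 31.5] [0.49102825 0.28139852]
scene [0.49393982 0.27780612]
scene knob ((132.11766052246094, 247.9706268310547), (9.701424598693848, 7.033533096313477), 75.96376037597656)
scene disc [133.2 252.4  16.7  24.7] [ 0.47587287 -0.27625404] [ 0.47259673 -0.27604099]
scene disc [332.6 206.3  18.5  33.4] [0.52954397 0.27176723] [0.52648798 0.27422822]
scene disc [368.1  45.7   3.4 127.6] [-0.63853992  1.31092976] [-0.64638727  1.3176533 ]
top disc [369.5 182.9  19.8  22.1] [ 0.4698484  -0.27428562] [ 0.47001584 -0.2750563 ]
```

View pics/m_top.png

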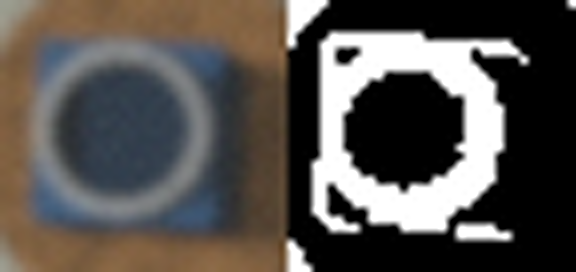

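```bash
python3 - <<'E'
from neck import *
D={n:shot(n) for n in('scene','top')}
print(onz(D['top'],164.7,173.6,.088),onz(D['scene'],329.9,177,.088), tri(D['top'],(164.7,173.6),D['scene'],(329.9,177)))
E
python3 go.py .471 -.275 .19 180
python3 -m inch '[[[0,2,-45,0,0],[0,3,-48,0,0],[0,3,-48,0,0],[0,3,-48,0,0],[0,2,-20,0,0],[0,0,0,0,0]]]';python3 go.py .471 -.275 .017 180
```

```text
[0.48933845 0.28068879 0.088     ] [0.49140087 0.2781688  0.088     ] [0.48920431 0.28053842 0.08602069]
t 26.05 pos [ 0.484  -0.0413  0.1914] yaw -179.4 tilt [ 0.025 -0.022 -0.999] f [0.2 0.6 0.7] w 91.9 q [ 0.74  0.41 -1.01  1.92  0.44  1.03  1.12]
shift [  15.6 -233.4    6.3] turn 0.647590001601202
clock: 26.65
position: [0.4789, -0.2469, 0.1962]
ee_rot: [-0.053, 3.112, -0.032]
force: [1.0, 0.6, -0.4]
width: 0.999
t 26.65 pos [ 0.4789 -0.2469  0.1962] yaw -178.0 tilt [ 0.029 -0.02  -0.999] f [ 1.   0.6 -0.4] w 92.0 q [ 1.08  0.48 -0.98  1.8   0.47  1.07  1.54]
shift [ 14.  -24.  179.5] turn 1.972734475332686
```

```bash
python3 -m inch '[[[0,5,-15,20,0],[0,3,-9,40,0],[0,0,0,40,0],[0,0,0,25,0],[0,0,0,0,0]]]';python3 go.py .471 -.275 .017 180; python3 - <<'E'
from m import *
d=shot('scene');t=shot('top')
a=cv2.resize(d['frame'][190:290,70:195],None,fx=3.2,fy=3.2,interpolation=cv2.INTER_CUBIC)
b=cv2.resize(t['frame'][133:233,308:433],None,fx=3.2,fy=3.2,interpolation=cv2.INTER_CUBIC)
cv2.imwrite('pics/c21.png',np.hstack([a,b]))
E
```

```text
clock: 27.15
position: [0.4812, -0.2644, 0.0696]
ee_rot: [-0.073, 3.106, -0.03]
force: [-0.1, -0.1, 0.2]
width: 0.998
t 27.15 pos [ 0.4812 -0.2644  0.0696] yaw -177.3 tilt [ 0.035 -0.018 -0.999] f [-0.1 -0.1  0.2] w 91.8 q [ 1.    0.64 -0.85  1.91  0.65  0.85  1.43]
shift [12.5 -9.  52.4] turn 2.708472574424036
```

View pics/c21.png

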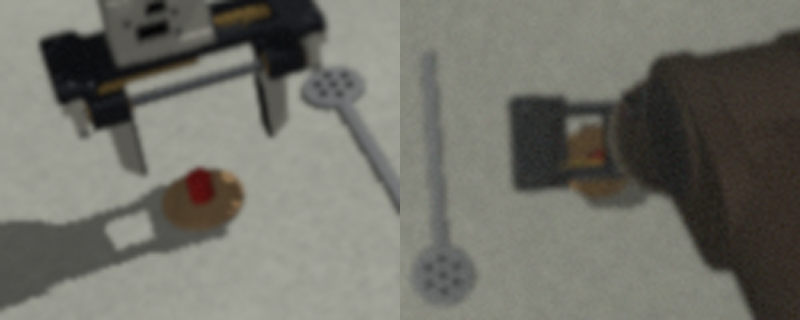

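```bash
python3 -m inch '[[[0,12,-9,5,2.7],[0,1,0,15,0],[0,1,0,15,0],[0,0,0,0,0]]]';python3 go.py .471 -.275 .017 180; python3 - <<'E'
from m import *
d=shot('scene')
cv2.imwrite('pics/c22.png',cv2.resize(d['frame'][190:290,70:195],None,fx=5,fy=5,interpolation=cv2.INTER_CUBIC))
E
```

```text
clock: 27.65
position: [0.4728, -0.2762, 0.0394]
ee_rot: [0.006, 3.096, -0.037]
force: [-0.4, -0.2, -0.0]
width: 0.996
t 27.65 pos [ 0.4728 -0.2762  0.0394] yaw 179.8 tilt [ 0.046 -0.024 -0.999] f [-0.4 -0.2 -0. ] w 91.6 q [ 0.99  0.66 -0.8   1.95  0.7   0.77  1.36]
shift [ 2.9  1.7 22.3] turn -0.18595475776717763
```

View pics/c22.png

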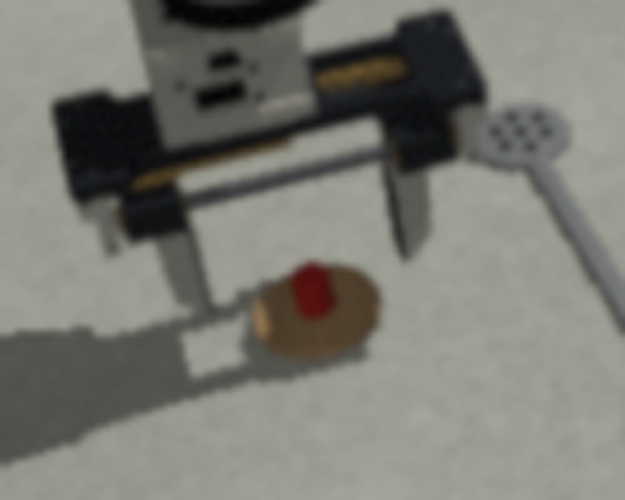

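```bash
python3 -m inch '[[[0,3,1,10,0],[0,1,0,9,0],[0,0,0,0,0],[0.5,0,0,0,0],[0.95,0,0,0,0],[0.95,0,0,0,0],[0.95,0,0,0,0],[0.95,0,0,0,0],[0.95,0,0,0,0],[0.95,0,0,0,0]]]' 25;python3 go.py .471 -.275 .017 180;python3 -m inch '[[[0.95,0,0,-20,0],[0.95,0,0,-40,0],[0.95,0,0,-40,0],[0.95,0,0,-40,0],[0.95,0,0,0,0]]]';python3 go.py .489 .28 .15 180; python3 - <<'E'
from m import *
d=shot('scene')
cv2.imwrite('pics/c23.png',cv2.resize(d['frame'][160:280,70:195],None,fx=5,fy=5,interpolation=cv2.INTER_CUBIC))
E
```

```text
clock: 28.7
position: [0.4715, -0.2753, 0.0206]
ee_rot: [0.004, 3.093, -0.038]
force: [0.3, 0.2, 0.3]
width: 0.44
t 28.7 pos [ 0.4715 -0.2753  0.0206] yaw 179.9 tilt [ 0.049 -0.025 -0.999] f [0.3 0.2 0.3] w 40.4 q [ 0.98  0.68 -0.77  1.97  0.74  0.73  1.33]
shift [0.7 0.4 3.5] turn -0.12258178262143815
clock: 29.2
position: [0.4639, -0.2707, 0.1642]
ee_rot: [0.002, 3.096, -0.034]
force: [0.9, 0.2, -0.6]
width: 0.059
t 29.2 pos [ 0.4639 -0.2707  0.1642] yaw 180.0 tilt [ 0.046 -0.022 -0.999] f [ 0.9  0.2 -0.6] w 5.5 q [ 1.12  0.5  -0.95  1.86  0.5   0.99  1.53]
shift [-24.  550.9   3.3] turn -0.04042318408781398
```

View pics/c23.png

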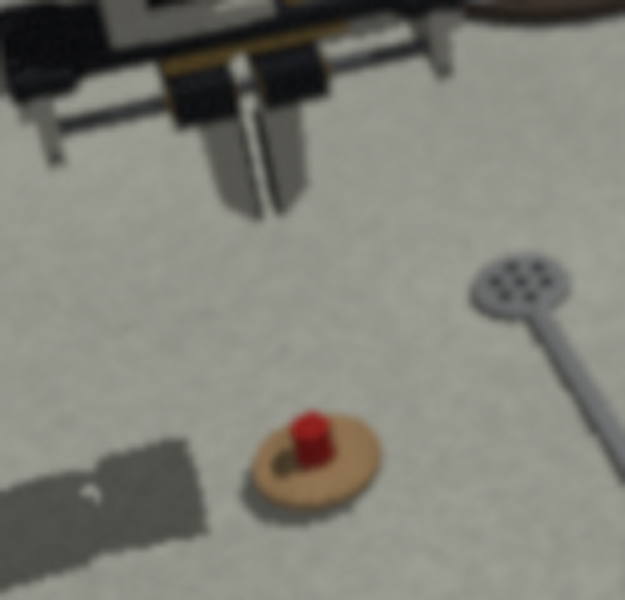

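The fingers hadn't closed by the time I lifted, and the lid hasn't moved. I'll open partway and redo the grasp with more closing time.

```bash
python3 -m inch '[[[0.45,-5,-3,20,0],[0.45,-2,-1,40,0],[0.45,0,0,40,0],[0.45,0,0,15,0],[0.45,0,0,0,0]]]';python3 go.py .471 -.275 .017 180
```

```text
clock: 29.75
position: [0.4737, -0.2782, 0.0418]
ee_rot: [0.004, 3.1, -0.034]
force: [-0.9, 0.3, 1.0]
width: 0.436
t 29.75 pos [ 0.4737 -0.2782  0.0418] yaw 179.9 tilt [ 0.042 -0.022 -0.999] f [-0.9  0.3  1. ] w 40.1 q [ 1.    0.66 -0.81  1.94  0.69  0.78  1.37]
shift [ 3.7  3.8 24.6] turn -0.12660606158587484
```

```bash
python3 -m inch '[[[0.45,3,3,8,0],[0.45,1,0,12,0],[0.45,0,0,4,0],[0.95,0,0,0,0],[0.95,0,0,0,0],[0.95,0,0,0,0],[0.95,0,0,0,0],[0.95,0,0,0,0],[0.95,0,0,0,0]]]' 25;python3 go.py .471 -.275 .017 180
```

```text
clock: 30.65
position: [0.473, -0.2765, 0.0204]
ee_rot: [0.005, 3.094, -0.039]
force: [0.2, 0.9, 0.0]
width: 0.205
t 30.65 pos [ 0.473  -0.2765  0.0204] yaw 179.9 tilt [ 0.047 -0.025 -0.999] f [0.2 0.9 0. ] w 18.8 q [ 0.98  0.69 -0.77  1.97  0.74  0.73  1.33]
shift [2.2 1.6 3.3] turn -0.13475258028120152
```

```bash
python3 -m inch '[[[0.95,0,0,0,0],[0.95,0,0,-15,0],[0.95,0,0,-40,0],[0.95,0,0,-40,0],[0.95,0,0,-40,0],[0.95,0,0,-20,0],[0.95,0,0,0,0]]]';python3 go.py .489 .28 .15 180; python3 - <<'E'
from m import *
d=shot('scene')
cv2.imwrite('pics/c24.png',cv2.resize(d['frame'][140:260,70:195],None,fx=5,fy=5,interpolation=cv2.INTER_CUBIC))
E
```

```text
clock: 31.35
position: [0.465, -0.2702, 0.185]
ee_rot: [-0.001, 3.096, -0.036]
force: [0.5, 0.8, -1.4]
width: 0.207
t 31.35 pos [ 0.465  -0.2702  0.185 ] yaw -179.9 tilt [ 0.046 -0.023 -0.999] f [ 0.5  0.8 -1.4] w 19.0 q [ 1.13  0.48 -0.97  1.83  0.48  1.03  1.55]
shift [-23.  550.8  23.4] turn 0.06702168983031243
```

View pics/c24.png

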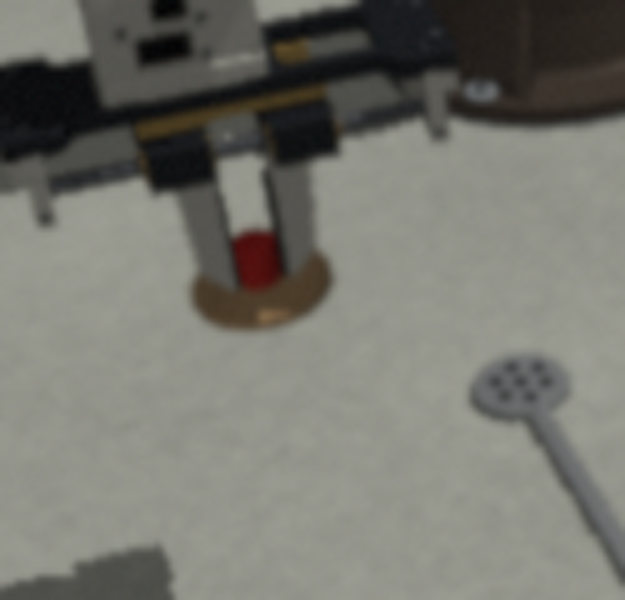

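```bash
python3 -m inch '[[[0.95,-2,40,0,0],[0.95,-2,48,0,0],[0.95,-2,48,0,0],[0.95,-2,48,0,0],[0.95,-2,48,0,0],[0.95,-2,48,0,0],[0.95,-2,48,0,0],[0.95,-2,48,0,0],[0.95,-2,48,0,0],[0.95,-2,48,0,0],[0.95,-1,40,0,0],[0.95,0,0,0,0]]]';python3 go.py .489 .28 .15 180
```

```text
clock: 32.6
position: [0.4801, 0.2564, 0.1621]
ee_rot: [0.01, 3.113, -0.035]
force: [-0.1, 0.2, -1.4]
width: 0.206
t 32.6 pos [0.4801 0.2564 0.1621] yaw 179.6 tilt [ 0.029 -0.023 -0.999] f [-0.1  0.2 -1.4] w 19.0 q [ 0.05  0.54 -0.94  1.81  0.54  1.06  0.47]
shift [-8.4 23.9 11.8] turn -0.364531852308545
```

```bash
python3 -m inch '[[[0.95,-9,23,10,0],[0.95,0,0,15,0],[0.95,0,0,12,0],[0.95,0,0,0,0]]]';python3 go.py .4905 .279 .115 180; python3 - <<'E'
from m import *
d=shot('scene');t=shot('top')
a=cv2.resize(d['frame'][140:220,290:370],None,fx=5,fy=5,interpolation=cv2.INTER_CUBIC)
b=cv2.resize(t['frame'][135:215,125:205],None,fx=5,fy=5,interpolation=cv2.INTER_CUBIC)
cv2.imwrite('pics/c25.png',np.hstack([a,b]))
E
```

```text
clock: 33.0
position: [0.4877, 0.2776, 0.1194]
ee_rot: [0.004, 3.118, -0.042]
force: [-0.9, 0.1, -0.6]
width: 0.208
t 33.0 pos [0.4877 0.2776 0.1194] yaw 179.9 tilt [ 0.023 -0.027 -0.999] f [-0.9  0.1 -0.6] w 19.1 q [-0.02  0.61 -0.89  1.81  0.6   1.01  0.4 ]
shift [-2.7  1.6  4.4] turn -0.13716589812833035
```

View pics/c25.png

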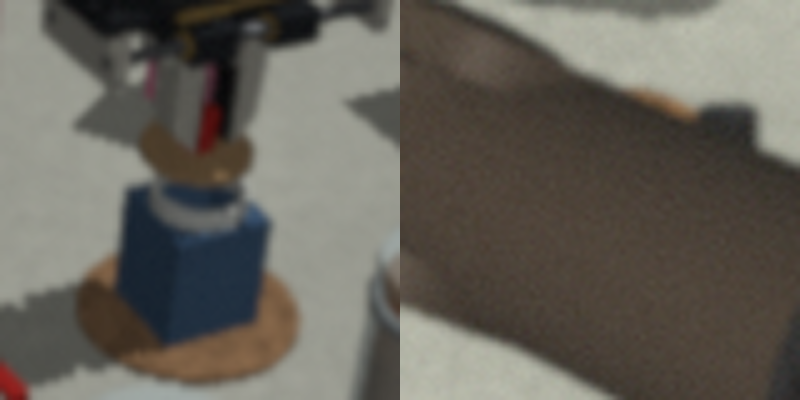

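```bash
python3 - <<'E'
from neck import *
d=shot('scene')
print(onz(d,328.5,168,.113)); 
# predicted disc for centred lid
P=lambda c,r,z:[[c[0]+r*np.cos(a),c[1]+r*np.sin(a),z] for a in np.linspace(0,6.28,72)]
f=d['frame'][140:220,290:370]; k=7
im=cv2.resize(f,None,fx=k,fy=k,interpolation=cv2.INTER_CUBIC)
def draw(pts,col):
    q=((proj(d,pts)-[290,140]+.5)*k).astype(np.int32); cv2.polylines(im,[q],True,col,1)
c=(.4914,.2782)
draw(P(c,.028,.088),(0,255,0)); draw(P(c,.032,.113),(0,255,255)); draw(P(c,.032,.107),(255,255,0))
cv2.imwrite('pics/c26.png',im)
E
```

```text
[0.4825294 0.27622   0.113    ]
```

View pics/c26.png

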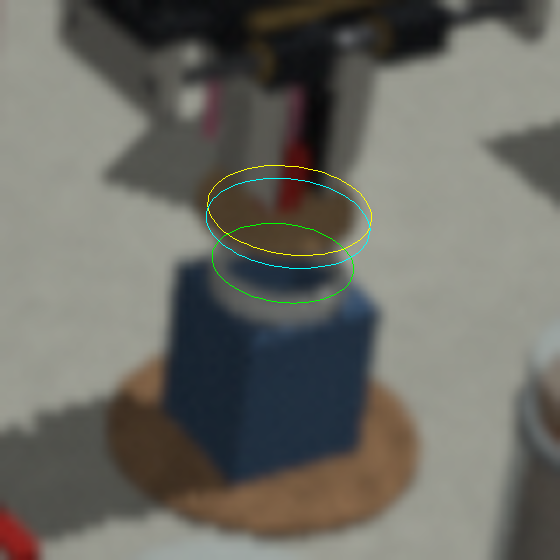

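```bash
python3 - <<'E'
from neck import *
d=shot('scene')
print(onz(d,330.6,169.4,.113)-onz(d,328.5,168,.113))
f=d['frame'][140:220,290:370]
hsv=cv2.cvtColor(f,cv2.COLOR_BGR2HSV)
m=((hsv[...,0]>5)&(hsv[...,0]<25)&(hsv[...,1]>70)&(hsv[...,2]>40)).astype(np.uint8)
m[47:]=0
ys,xs=np.nonzero(m); print('disc cols',xs.min()+290,xs.max()+290,'bottom',ys.max()+140)
for z in(.107,.113):
  q=proj(d,[[.4914+.032*np.cos(a),.2782+.032*np.sin(a),z] for a in np.linspace(0,6.28,72)]); print(q.min(0),q.max(0))
print(''.join('\n'+''.join('#' if v else '.' for v in r) for r in m[20:47,20:60]))
E
```

```text
[0.00835042 0.00135037 0.        ]
disc cols 319 345 bottom 175
[318.98741464 164.97862417] [342.36067306 177.85575362]
[319.19107134 163.16995068] [342.63524602 176.00368582]

........................................
........................................
....................#...................
........................................
...........#............................
..........####..........................
.........######.........#...............
.........#######........##..#...........
.........########......#######..........
.........#########.#..########..........
.........#####################..........
..........####################..........
...........###################..........
............#################...........
..............##############............
.................#########..............
........................................
........................................
........................................
........................................
........................................
........................................
........................................
........................................
........................................
........................................
........................................
```

```bash
python3 -m inch '[[[0.95,-5,2,0,0],[0.95,0,0,6,0],[0.95,0,0,0,0]]]';python3 go.py .4925 .2795 .1 180; python3 - <<'E'
from neck import *
d=shot('scene')
im=cv2.resize(d['frame'][140:220,290:370],None,fx=7,fy=7,interpolation=cv2.INTER_CUBIC)
cv2.imwrite('pics/c27.png',im)
E
```

```text
clock: 33.5
position: [0.4959, 0.2801, 0.1174]
ee_rot: [0.008, 3.112, -0.037]
force: [0.9, 0.3, -1.0]
width: 0.206
t 33.5 pos [0.4959 0.2801 0.1174] yaw 179.7 tilt [ 0.029 -0.024 -0.999] f [ 0.9  0.3 -1. ] w 19.0 q [-0.03  0.62 -0.89  1.8   0.61  1.01  0.4 ]
shift [ 3.9 -0.2 17.3] turn -0.292172616613982
```

View pics/c27.png

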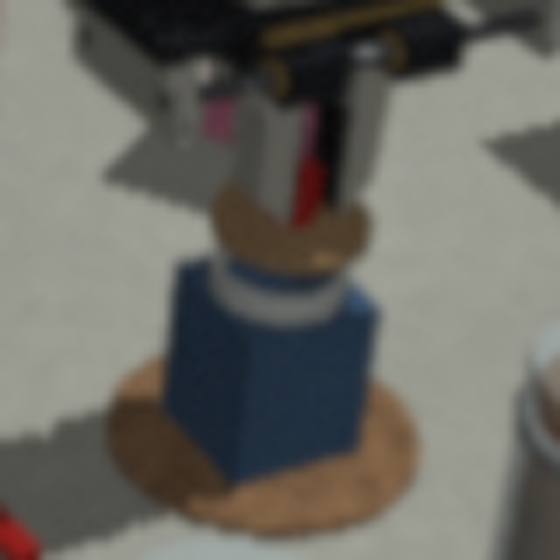

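```bash
python3 -m inch '[[[0.95,2.5,0,5,0],[0.95,0,0,4,0],[0.95,0,0,3,0],[0.95,0,0,0,0]]]';python3 go.py .493 .2795 .1 180
```

```text
clock: 33.95
position: [0.4935, 0.2801, 0.1047]
ee_rot: [0.008, 3.112, -0.037]
force: [0.7, -0.7, -0.3]
width: 0.205
t 33.95 pos [0.4935 0.2801 0.1047] yaw 179.7 tilt [ 0.029 -0.024 -0.999] f [ 0.7 -0.7 -0.3] w 18.9 q [-0.03  0.63 -0.88  1.82  0.62  0.98  0.38]
shift [ 0.6 -0.5  4.7] turn -0.2688630883232861
```

The plug's foot is below the rim plane with no reaction force, so it is entering. I'll continue down.

```bash
python3 -m inch '[[[0.95,0.5,0,2,0],[0.95,0,0,2,0],[0.95,0,0,2,0]]]';python3 go.py .493 .2795 .1 180;
```

```text
clock: 34.25
position: [0.4932, 0.2805, 0.0998]
ee_rot: [0.008, 3.111, -0.036]
force: [-8.1, -7.3, 34.9]
width: 0.209
t 34.25 pos [0.4932 0.2805 0.0998] yaw 179.7 tilt [ 0.031 -0.023 -0.999] f [-8.1 -7.3 34.9] w 19.2 q [-0.04  0.64 -0.87  1.82  0.63  0.98  0.38]
shift [ 0.2 -1.  -0.2] turn -0.2573130039752698
```

```bash
python3 -m inch '[[[0.95,0,0,-1,0],[0.6,0,0,0,0],[0.5,0,0,0,0],[0.5,0,0,0,0],[0.5,0,0,-10,0],[0.5,0,0,-30,0],[0.5,0,0,0,0]]]';python3 go.py .493 .2795 .1 180; python3 - <<'E'
from neck import *
d=shot('scene')
im=cv2.resize(d['frame'][140:220,290:370],None,fx=7,fy=7,interpolation=cv2.INTER_CUBIC)
cv2.imwrite('pics/c28.png',im)
E
```

```text
clock: 34.95
position: [0.4917, 0.282, 0.143]
ee_rot: [0.007, 3.111, -0.036]
force: [-0.1, 0.6, 0.6]
width: 0.501
t 34.95 pos [0.4917 0.282  0.143 ] yaw 179.8 tilt [ 0.03  -0.023 -0.999] f [-0.1  0.6  0.6] w 46.1 q [-0.01  0.59 -0.91  1.78  0.58  1.05  0.42]
shift [ 0.  -1.5 43. ] turn -0.22450382356399246
```

View pics/c28.png

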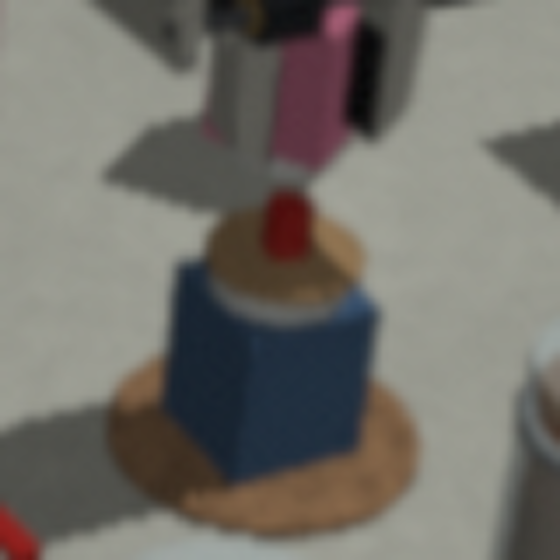

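The lid sits flat on the neck with the knob up, in the crop at (288,225). Now I'll close the fingers and press down on the knob.

```bash
python3 -m inch '[[[1,-1,-2,0,0],[1,0,0,0,0],[1,0,0,0,0],[1,0,0,0,0],[1,0,0,0,0],[1,0,0,0,0],[1,0,0,10,0],[1,0,0,8,0],[1,0,0,3,0],[1,0,0,0,0]]]' 20;python3 go.py .493 .28 .117 180
```

```text
clock: 36.0
position: [0.4924, 0.2768, 0.1164]
ee_rot: [0.008, 3.115, -0.042]
force: [-0.1, -0.4, 7.8]
width: 0.006
t 36.0 pos [0.4924 0.2768 0.1164] yaw 179.7 tilt [ 0.026 -0.027 -0.999] f [-0.1 -0.4  7.8] w 0.6 q [-0.02  0.62 -0.89  1.81  0.61  1.01  0.4 ]
shift [-0.6  3.2 -0.6] turn -0.2603585100817156
```

```bash
python3 -m inch '[[[1,0,0,4,0],[1,0,0,4,0],[1,0,0,4,0],[1,0,0,4,0],[1,0,0,4,0]]]';python3 go.py .493 .28 .117 180; python3 -m inch '[[[1,0,0,4,0],[1,0,0,4,0],[1,0,0,4,0]]]';python3 go.py .493 .28 .117 180
```

```text
clock: 36.5
position: [0.4966, 0.2809, 0.1174]
ee_rot: [0.009, 3.094, -0.044]
force: [-11.1, -10.2, 46.7]
width: 0.005
t 36.5 pos [0.4966 0.2809 0.1174] yaw 179.7 tilt [ 0.047 -0.029 -0.998] f [-11.1 -10.2  46.7] w 0.4 q [-0.04  0.61 -0.88  1.81  0.62  1.    0.38]
shift [ 3.6 -0.9  0.3] turn -0.28349356790113234
clock: 36.8
position: [0.4995, 0.2837, 0.1186]
ee_rot: [0.009, 3.08, -0.043]
force: [-9.7, -9.7, 45.8]
width: 0.005
t 36.8 pos [0.4995 0.2837 0.1186] yaw 179.7 tilt [ 0.061 -0.028 -0.998] f [-9.7 -9.7 45.8] w 0.5 q [-0.04  0.61 -0.88  1.81  0.63  0.99  0.37]
shift [ 6.6 -3.7  1.3] turn -0.27974312420082015
```

It was pressed at about 46 N for 0.8 s. Now I'll retreat well clear and check.

```bash
python3 -m inch '[[[1,0,0,-10,0],[1,0,0,-40,0],[1,0,0,-40,0],[1,0,-30,-20,0],[1,0,-48,0,0],[1,0,-48,0,0],[1,0,-48,0,0],[1,0,-48,0,0],[1,0,-48,0,0],[1,0,-40,0,0],[1,0,0,0,0],[1,0,0,0,0]]]';python3 go.py .493 .28 .117 180; python3 - <<'E'
from neck import *
d=shot('scene','s30.png');t=shot('top','t30.png')
a=cv2.resize(d['frame'][140:220,290:370],None,fx=5,fy=5,interpolation=cv2.INTER_CUBIC)
b=cv2.resize(t['frame'][135:215,125:205],None,fx=5,fy=5,interpolation=cv2.INTER_CUBIC)
cv2.imwrite('pics/c30.png',np.hstack([a,b]))
E
```

```text
clock: 38.0
position: [0.4905, -0.032, 0.2422]
ee_rot: [0.004, 3.077, -0.039]
force: [1.2, 0.1, -0.2]
width: 0.005
t 38.0 pos [ 0.4905 -0.032   0.2422] yaw 179.9 tilt [ 0.064 -0.026 -0.998] f [ 1.2  0.1 -0.2] w 0.5 q [ 0.76  0.33 -1.03  1.86  0.36  1.08  1.16]
shift [  6.2 315.1 117.1] turn -0.10540547528916022
```

View pics/c30.png

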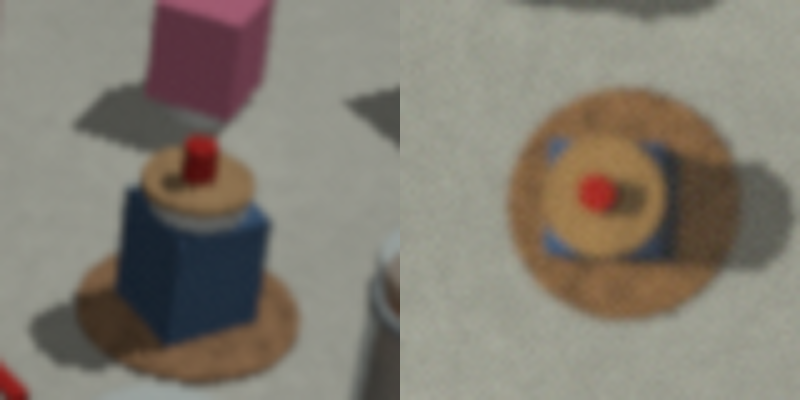

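View pics/t30.png

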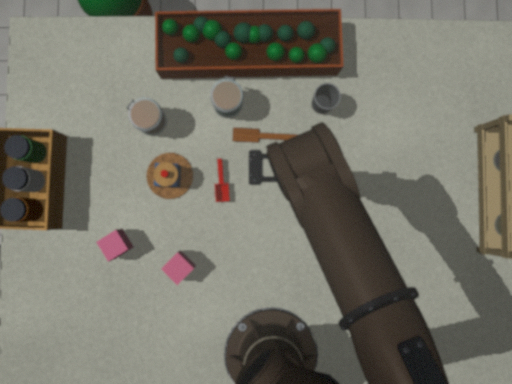

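The canister stands inside the cork disc at top (170,175) with the lid level and centred, knob up. The jars, tumbler, scoop, strainer and paddle are where they were, and the arm is clear. I'm signing off.

```bash
python3 -m inch '[[[1,0,0,0,0],[1,0,0,0,0],[1,0,0,0,0],[1,0,0,0,0],[1,0,0,0,0]]]'; python3 -c "
from h import *
print(workorder.sign_off())"
```

```text
clock: 38.6
position: [0.4908, -0.0252, 0.2424]
ee_rot: [-0.014, 3.076, -0.037]
force: [0.5, -0.6, -0.0]
width: 0.006
the job is handed in; nothing more can be done
None
```

The blue canister is standing mouth-up on the cork mat with its lid seated, and I handed the job in at 38.6 s of the allowed 72 s.

**What I did:** I carried the canister to the mat and tipped it onto its side with a pressed drag. I then gripped it by the mouth end so the base swung down, stood it upright, moved it to near the mat's centre and let go. The lid went in by its knob. I then pressed on the knob with closed fingers at about 46 N for roughly 0.8 s.

**What failed along the way:**
- The first drag only slid the canister.
- The off-centre gravity tilt was too weak.
- The first knob grasp lifted before the fingers had closed.
- The fingers slipped a few mm sideways during the press, which the last pictures show did not move anything.

**Last checks:**
- Both views show the canister wholly on the mat, the lid level with its red knob up, and the arm clear. The bystanders look unmoved in the top view, except the paddle and strainer, which the arm partly hid.
- The fingers met the knob at z = 0.116 m, exactly where a fully home lid should be.
- The two cameras disagreed by about 2–3 mm on the neck's position, but the plug still entered without resistance.

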